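# Check the photometer with its colour standards and put them away in a row

### The arm

A 7-joint arm with a two-finger parallel gripper is mounted at the origin on the work surface. World frame = base frame: x ahead of the robot, y to its left, z up, the work surface at z = 0. Lengths are in m, angles in rad, forces in N, time in s.
With the tool pointing down it reaches from about 0.4 to 0.85 m from the base axis. Payload 10.4 kg.
Tool frame: the origin (TCP) lies midway between the tips of the shut fingers; the grasp point (between the pads) lies manip.pinch_z behind it (manip.pinch_z is the distance from the TCP to the grasp point, in m); z points along the fingers, y is the direction in which the jaws open and shut (so a half turn about z gives the same grasp; the last joint's range is limited). The gripper opens to 85 mm and grips with 20 to 120 N. Pads are 22 mm wide; open, the fingers measure 114 mm over their backs; the gripper's body (76 mm by 85 mm) begins 54 mm behind the grasp point. The pads swing forward as they close: fully open they stand 13 mm farther back than shut.
Start: joints at [1.238, 0.332, -0.065, 1.46, 0.022, 1.35, -0.088], TCP at [0.191, -0.595, 0.231] pointing down, gripper open.
Joint ranges: [-2.6, 2.6], [-0.5, 2.12], [-1.47, 1.34], [0.16, 2.42], [-1.27, 4.41], [0.06, 2.06], [-2.6, 2.6]. Speed limits (rad/s): [2.22, 2.22, 2.79, 2.79, 3.14, 3.14, 3.14].

### API

Orientations are given as a unit quaternion [x, y, z, w].
In Python, from workcell import manip gives the robot as it stands.
- The arm moves only by the shell command python3 -m handwheel 'ROWS' [FORCE]. ROWS is JSON, a list that holds one entry, the list of rows, each a list of 7 numbers: the shift along the tool's x, y, z in m, then the turn, a rotation vector about the tool's x, y, z in rad, then the finger opening in m, from 0 to 0.0854. In form: [[[tx, ty, tz, ax, ay, az, claw], ...]]. A call has 1 to 8 rows; each row is the pose to reach, as a shift and turn from the pose commanded when the call began, along the tool's axes at that moment; what a row does not reach only later rows make up. A row lasts 1/8 s, in which the tool goes at most 62.5 mm and 10.7 degrees, less where a joint would pass 70% of its speed; a pose out of reach is approached as far as the arm can. A call with a gripper value outside its range is refused whole. The fingers move at their own pace and stop on an object; FORCE is the grip in N (left out, the last holds). Time passes only in rows, so rows that repeat a pose let the fingers close. It gives the time, the measured TCP pose, the force and the opening at its end, in the units of the state.
- manip.get_obs(): the state, without advancing time (a new reading comes with each control period).
- manip.camera(name): name is "scene" or "top"; returns the picture (480x640x3 uint8, blue, green, red); there is no depth.
- manip.calibration(name): a dict with "fx", "fy", "cx", "cy" (pixels), "view" (4x4, takes a point from world to camera coordinates). Camera axes: x right, y up, looking along -z (the intrinsics and any distortion apply to the point x, -y, -z); pixel columns grow to the right and rows downward; lengths in m; the calibration is good to about 2 mm. A picture is of the moment at which its call begins. calibration takes no time and is no camera call.
- manip.hand_in(): hands the job in, once; it reports no verdict.
The state is a dict: "clock": time; "joint_pos": joint angles; "joint_velocities": joint speeds; "tau": joint torques, N m; "position": TCP position; "ee_rot": TCP orientation; "ft_force": force on the tool from outside, world axes, zero at the start; "torque": the same for the moment, N m; "grip_width": opening from 0.0 (shut) to 1.0 (fully open).
Only numpy, scipy, OpenCV 4.12 (cv2) and the standard library are available. Lean on these libraries where they do the work, as an engineer would, in place of code of your own. Each camera call takes 0.05 s, during which the arm holds its last target.

### The job

Check the photometer with each colour standard on the bench, one at a time, in the order yellow, green, red, blue (not all are there every time): lay it on the inclined plate, long side along the long fence, let it slide fully home into the corner, let go of it, and press the red read key right down for half a second while it sits there. Stand each standard that has been read squarely on the place of its own colour on the rack, long side along the row, so that they end in a neat side-by-side row; leave the glassware and bottles alone.

Things in the scene. Friction and masses are not known exactly. Their poses are not given: they have to be found in the camera images.
- yellow_center (a point): centre (half-way up) of the yellow colour standard: a solid yellow acrylic block with dark ends, 50 mm along its x, 70 mm along its y, 48 mm tall (z up), about 200 g (0.7 to 1.4 times that). It starts standing on the bench. Absent in some starts. Take it across its 50 mm width (along its x).
- green_center (a point): centre (half-way up) of the green colour standard: a solid green acrylic block with dark ends, 50 mm along its x, 70 mm along its y, 48 mm tall (z up), about 200 g (0.7 to 1.4 times that). It starts standing on the bench. Absent in some starts. Take it across its 50 mm width (along its x).
- red_center (a point): centre (half-way up) of the red colour standard: a solid red acrylic block with dark ends, 50 mm along its x, 70 mm along its y, 48 mm tall (z up), about 200 g (0.7 to 1.4 times that). It starts standing on the bench. Absent in some starts. Take it across its 50 mm width (along its x).
- blue_center (a point): centre (half-way up) of the blue colour standard: a solid blue acrylic block with dark ends, 50 mm along its x, 70 mm along its y, 48 mm tall (z up), about 200 g (0.7 to 1.4 times that). It starts standing on the bench. Absent in some starts. Take it across its 50 mm width (along its x).
- plate_corner (a point): inner bottom of the locating corner, the lowest point of the photometer's inclined aluminium plate. x and y lie in the plate's surface, uphill, away from its two fences; z is the surface normal. The surface falls about 22 degrees to this corner, is 132 mm (x) by 152 mm (y), low-friction (about 0.06). A seated block touches both fences; its centre is then at (25, 35, 24) mm here, over a black window.
- plate_middle (a point): middle of the plate's surface, same axes as plate_corner and 62 mm (x), 72 mm (y) from it. Fences are dark, only 8 mm tall (fingers grip a seated block above them): the long one along y, 122 mm long, the end one along x, 92 mm. High edges have no fence. A block let go on the plate slides home by itself, best from square and near the end fence, fingers drawn off quickly: else it may turn on a finger and jam askew.
- photometer: grey photometer, fixed in a run; origin on the bench under the plate's middle, which is 90 mm up; z up. Its housing, 125 mm tall, starts 100 mm to +y of the origin and is 240 (x) by 170 mm (y); the plate slopes down to its right and away from the robot: its x points to this +y and 0.34 rad up, its y to this -x and about 0.2 rad up.
- read_key_top (a point): top centre of the photometer's round red read key, 34 mm across, on top of the grey housing, facing up, about 147 mm above the bench; pressed straight down. A lamp housing (top 160 mm high) stands on the same top about 95 mm farther along the photometer's x.
- read_key (a joint): travel of the read key in m: 0 up, 0.006 fully down (about 5 N there); springs back
- place_yellow (a point): centre of the yellow-framed place (white, inside a yellow frame line of 80 x 60 mm) on the rack's front step, at the step's surface, 40 mm above the bench; axes of the rack. A block stands here with its 70 mm side along y.
- place_green (a point): centre of the green-framed place (white, inside a green frame line of 80 x 60 mm) on the rack's front step, at the step's surface, 40 mm above the bench; axes of the rack. A block stands here with its 70 mm side along y.
- place_red (a point): centre of the red-framed place (white, inside a red frame line of 80 x 60 mm) on the rack's front step, at the step's surface, 40 mm above the bench; axes of the rack. A block stands here with its 70 mm side along y.
- place_blue (a point): centre of the blue-framed place (white, inside a blue frame line of 80 x 60 mm) on the rack's front step, at the step's surface, 40 mm above the bench; axes of the rack. A block stands here with its 70 mm side along y.
- rack: wooden two-step rack, fixed in a run; origin on the bench under the middle of the row. Front step 40 mm high, 360 mm along y, from 65 mm before the row to 95 mm behind it (x). Row of places along y at 84 mm pitch: yellow, green, red, blue from +y (left) to -y. Behind (+x) a back step 60 mm high with fixed amber jars, tops 119 mm above the bench, 116 mm from the row's centre line.
- flask_a: bystander, leave alone: amber glass flask, 68 wide, 145 tall, standing between the rack and the photometer (mm); origin at its underside centre
- flask_b: bystander, leave alone: clear glass flask of the same shape, farther back (mm); origin at its underside centre
- flask_c: bystander, leave alone: amber flask of the same shape, farthest back (mm); origin at its underside centre
- jar: bystander, leave alone: amber jar, 60 wide, 80 tall, at the right (mm); origin at its underside centre
- dish: bystander, leave alone: shallow glass dish, 90 wide, 18 tall, behind the plate (mm); origin at its underside centre
- beaker: bystander, leave alone: glass beaker, 70 wide, 85 tall, to the right of the rack (mm); origin at its underside centre
- wash: bystander, leave alone: white wash bottle with red cap, 64 wide, 160 tall, right side near the robot (mm); origin at its underside centre
Not all that is in view belongs to the job. Of the things like the part that bears red_center, leave any that is pink; of the rest the larger one is meant. There is more than one size of the part that bears green_center; the job needs the smaller.

How it is judged:
By the outcome, as a careful person would: the job done as asked, in the order asked, and still so for the second after the job is handed in, with the robot touching nothing.
Of yellow, green, red, blue only 2 to 3 are there at a start; the rules pass over those that are not, and their reading is None.
At some moment in a run one of yellow, green, red, blue may be knocked a few centimetres aside while the robot is not near it.
It also fails if it takes over 210 s, if anything falls off the work surface, if the arm or the gripper's body presses on something with over 40 N, if the wrist force passes 120 N, or if a joint passes its speed limit or range.

## Working session

There is one attempt and no reset: what is moved stays moved. The work goes in short steps, Python scripts to look and compute and a shell command to move; the robot and the scene stay as the last step left them, time stands still between calls to the robot, and variables do not carry over. Pictures are saved under pics/ and viewed, and the job is handed in when it is done.

```bash
ls; mkdir -p pics
python3 - <<'E'
from workcell import manip
import cv2
print(manip.pinch_z); print(manip.get_obs())
for n in ("scene","top"):
    cv2.imwrite(f"pics/{n}0.png",manip.camera(n)); print(n,manip.calibration(n))
E
```

```text
pics
0.0187
{'clock': 0.0, 'joint_pos': array([ 1.23841927,  0.33284779, -0.06468111,  1.46096523,  0.0215595 ,
        1.34993796, -0.08849579]), 'joint_velocities': array([-0.00062216,  0.00013466, -0.00013613, -0.00042754, -0.00034336,
       -0.00021493, -0.00110329]), 'tau': array([ 2.21500754e-04, -6.25436068e+01,  4.90813027e-02, -3.91606271e+01,
        1.63638534e-02,  9.64322680e-03, -1.11696056e-05]), 'position': array([ 0.19040219, -0.59487169,  0.23051952]), 'ee_rot': array([ 9.88028550e-01,  1.54269403e-01, -1.31681776e-04, -7.20507642e-04]), 'ft_force': array([-0.73246352, -0.2191614 ,  0.41511467]), 'torque': array([-0.00247161, -0.01172741,  0.03594543]), 'grip_width': 1.0041127062961048}
scene {'fx': 531.699091227242, 'fy': 531.699091227242, 'cx': 320.318806864968, 'cy': 243.18399918846126, 'view': array([[ 0.09129156,  0.99569086,  0.01629579,  0.01422949],
       [-0.57853427,  0.03971039,  0.81469085,  0.23449215],
       [ 0.81053312, -0.08380207,  0.57966651, -1.83640774],
       [ 0.        ,  0.        ,  0.        ,  1.        ]])}
top {'fx': 579.0028333747515, 'fy': 579.0028333747515, 'cx': 322.8185653309704, 'cy': 237.08694473640205, 'view': array([[-0.01785548, -0.99971553,  0.01581292, -0.06903497],
       [ 0.99380352, -0.0160101 ,  0.10999201, -0.58811167],
       [-0.10970756,  0.01767889,  0.99380668, -1.74010124],
       [ 0.        ,  0.        ,  0.        ,  1.        ]])}
```

View pics/scene0.png

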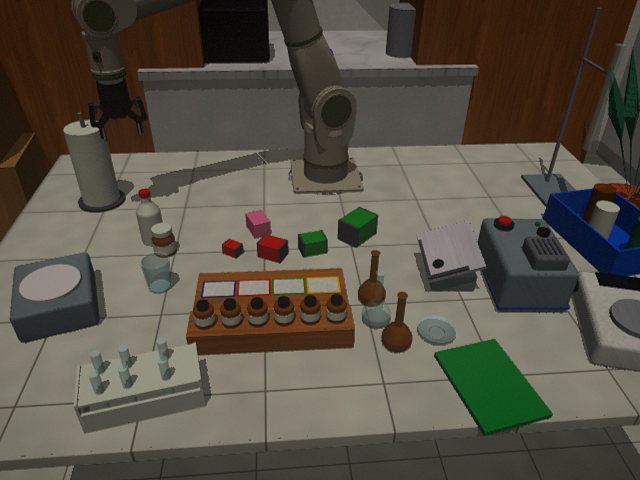

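View pics/top0.png

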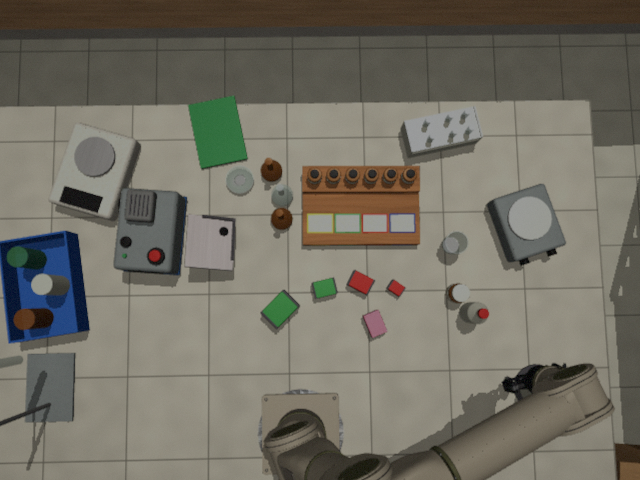

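Two target blocks are there: the smaller green at top px (324,288) and the larger red at (361,282). The big green, small red and pink ones are decoys, and yellow and blue are absent. I'll zoom in to measure.

```bash
cat > h.py <<'E'
import numpy as np, cv2
from workcell import manip
from scipy.spatial.transform import Rotation as R
def K(n):
    c=manip.calibration(n); return c['fx'],c['fy'],c['cx'],c['cy'],np.array(c['view'])
def proj(n,p):
    fx,fy,cx,cy,V=K(n); q=np.atleast_2d(p)@V[:3,:3].T+V[:3,3]
    return np.c_[cx+fx*q[:,0]/-q[:,2], cy-fy*q[:,1]/-q[:,2]]
def ray(n,uv):
    fx,fy,cx,cy,V=K(n); uv=np.atleast_2d(uv).astype(float)
    d=np.c_[(uv[:,0]-cx)/fx,-(uv[:,1]-cy)/fy,-np.ones(len(uv))]@V[:3,:3]
    o=-V[:3,:3].T@V[:3,3]; return o,d
def cast(n,uv,z):
    o,d=ray(n,uv); return o+d*((z-o[2])/d[:,2])[:,None]
def tri(uvs,uvt):
    A=[];b=[]
    for n,uv in (("scene",uvs),("top",uvt)):
        fx,fy,cx,cy,V=K(n); x=(uv[0]-cx)/fx; y=-(uv[1]-cy)/fy
        for r,v in ((0,x),(1,y)):
            A.append(V[r,:3]+v*V[2,:3]); b.append(-(V[r,3]+v*V[2,3]))
    s=np.linalg.lstsq(np.array(A),np.array(b),rcond=None); return s[0],s[1]
def crop(img,x0,y0,x1,y1,f,out):
    cv2.imwrite(out,cv2.resize(img[y0:y1,x0:x1],None,fx=f,fy=f,interpolation=cv2.INTER_CUBIC))
E
python3 - <<'E'
from h import *
t=cv2.imread("pics/top0.png"); s=cv2.imread("pics/scene0.png")
crop(t,295,260,415,350,6,"pics/t_blk.png")
crop(t,110,180,245,280,5,"pics/t_pho.png")
crop(t,295,160,425,250,6,"pics/t_rack.png")
crop(s,410,205,580,315,4,"pics/s_pho.png")
crop(s,210,200,390,300,4,"pics/s_blk.png")
E
```

```text
(no output)
```

View pics/t_blk.png

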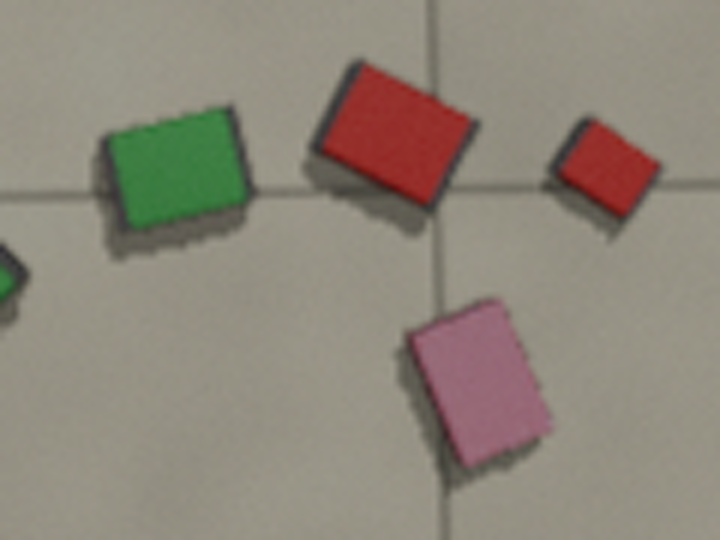

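View pics/t_pho.png

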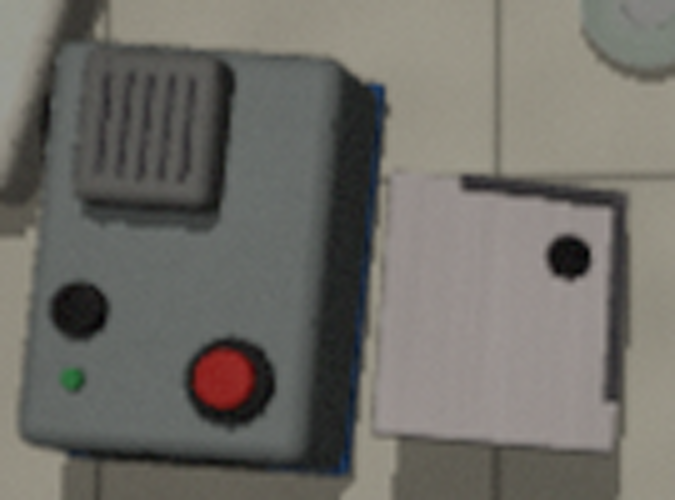

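View pics/t_rack.png

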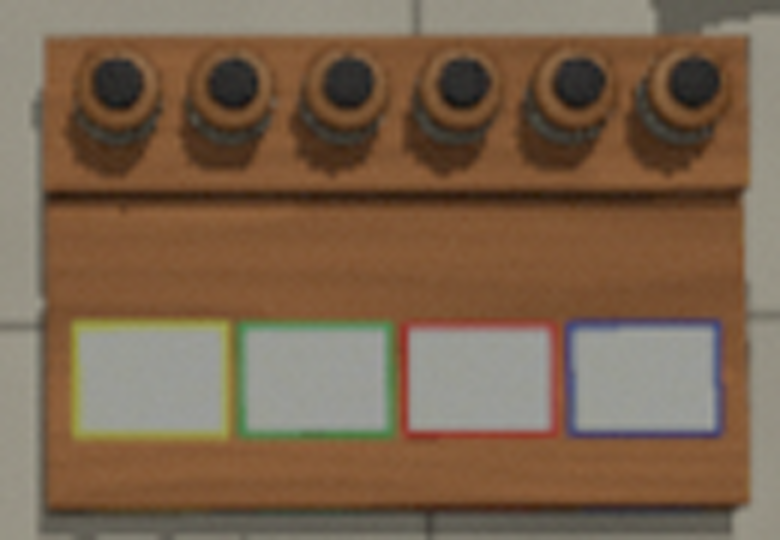

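View pics/s_pho.png

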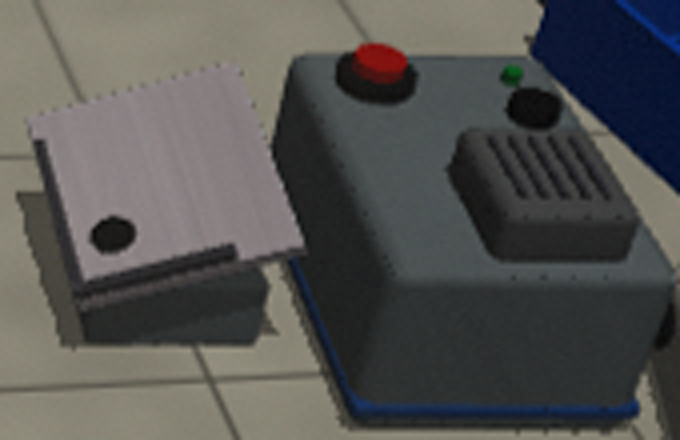

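View pics/s_blk.png

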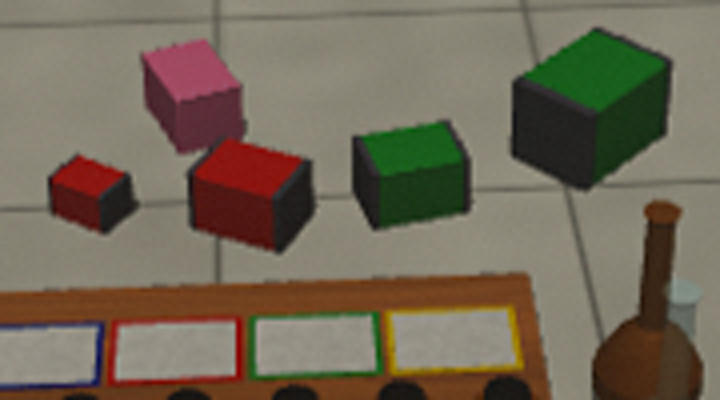

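```bash
cat > m.py <<'E'
from h import *
def rect(mask):
    cs,_=cv2.findContours(mask,cv2.RETR_EXTERNAL,cv2.CHAIN_APPROX_NONE)
    return sorted([c for c in cs if cv2.contourArea(c)>60],key=cv2.contourArea,reverse=True)
def cmask(img,col):
    h=cv2.cvtColor(img,cv2.COLOR_BGR2HSV)
    if col=='red': return cv2.inRange(h,(0,170,60),(6,255,255))|cv2.inRange(h,(174,170,60),(180,255,255))
    if col=='green': return cv2.inRange(h,(50,100,50),(75,255,255))
def blocks(img,col,z=0.048):
    f=4; big=cv2.resize(img,None,fx=f,fy=f,interpolation=cv2.INTER_CUBIC)
    out=[]
    for c in rect(cmask(big,col)):
        if cv2.contourArea(c)<1500: continue
        b=cv2.boxPoints(cv2.minAreaRect(c)); uv=(b+0.5)/f-0.5
        P=cast("top",uv,z)[:,:2]; e=P[1]-P[0]; g=P[2]-P[1]
        L,S=(e,g) if np.linalg.norm(e)>np.linalg.norm(g) else (g,e)
        out.append((uv.mean(0).round(1),P.mean(0).round(4),np.round(np.linalg.norm(L)*1e3,1),np.round(np.linalg.norm(S)*1e3,1),np.round(np.degrees(np.arctan2(L[1],L[0]))%180,1)))
    return out
E
python3 - <<'E'
from m import *
t=cv2.imread("pics/top0.png"); s=cv2.imread("pics/scene0.png")
for c in('red','green'):
    for b in blocks(t,c): print(c,*b)
# plate quads
for n,im,(x0,y0,x1,y1) in(("top",t,(180,205,242,280)),("scene",s,(412,210,490,282))):
    f=4; big=cv2.resize(im,None,fx=f,fy=f,interpolation=cv2.INTER_CUBIC)
    h=cv2.cvtColor(big,cv2.COLOR_BGR2HSV)
    sub=big[y0*f:y1*f,x0*f:x1*f]; print(n,"plate px",sub[sub.shape[0]//2,sub.shape[1]//2],"bench",sub[3,3])
    b,g,r=[sub[...,i].astype(int) for i in range(3)]
    m=((r-g>3)&(b-g>0)&(g>80)).astype(np.uint8)*255
    m=cv2.morphologyEx(m,cv2.MORPH_CLOSE,np.ones((5,5)))
    m=cv2.morphologyEx(m,cv2.MORPH_OPEN,np.ones((7,7)))
    cv2.imwrite(f"pics/m_{n}.png",np.hstack([m,cv2.cvtColor(sub,cv2.COLOR_BGR2GRAY)]))
    c=rect(m)[0]; a=cv2.approxPolyDP(c,8,True)[:,0]; print(((a+.5)/f-.5+[x0,y0]).round(2).tolist())
E
```

```text
red [360.4 282.1] [ 0.4469 -0.1897] 57.4 49.3 61.7
red [396. 288.] [ 0.4274 -0.2964] 36.5 32.8 55.6
red [154.3 255.5] [0.5377 0.4298] 36.9 36.0 84.3
green [217.3 131.7] [0.9188 0.2414] 207.4 145.9 11.2
green [279.6 308.8] [0.3715 0.0545] 84.0 69.4 134.1
green [ 17.1 256.4] [0.5418 0.8394] 61.1 58.7 89.1
green [324.2 287.7] [ 0.4319 -0.0803] 59.9 47.8 102.7
top plate px [143 146 152] bench [33 33 32]Traceback (most recent call last):
  File "<stdin>", line 15, in <module>
IndexError: list index out of range
```

View pics/m_top.png

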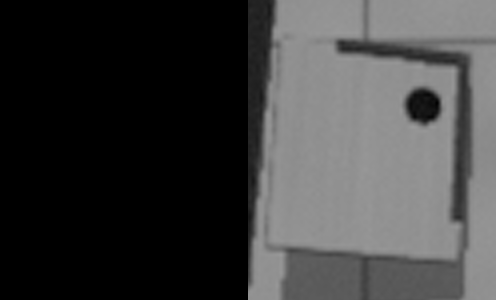

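Run:
```python
from m import *
t=cv2.imread("pics/top0.png"); s=cv2.imread("pics/scene0.png")
def dark(im,x0,y0,x1,y1):
    f=4;g=cv2.resize(cv2.cvtColor(im[y0:y1,x0:x1],cv2.COLOR_BGR2GRAY),None,fx=f,fy=f,interpolation=cv2.INTER_CUBIC)
    c=rect((g<75).astype(np.uint8)*255)
    return [((np.array(cv2.minAreaRect(k)[0])+.5)/f-.5+[x0,y0]).round(2) for k in c[:2]]
wt=dark(t,216,224,231,240); ws=dark(s,431,257,446,271); print(wt,ws)
hyp=dict(A=((-4,148),(417.5,235.25),(232.4,270)),B=((128,148),(469.5,221.5),(184.8,266.8)),C=((128,-4),(486,266.75),(188,214.4)),W=((25,35),ws[0],wt[0]))
X=[];Y=[]
for k,(p,a,b) in hyp.items():
    q,r=tri(a,b); print(k,q.round(4)); X.append([p[0]/1e3,p[1]/1e3,0]);Y.append(q)
X=np.array(X);Y=np.array(Y)
Rm,rs=R.align_vectors(Y-Y.mean(0),X-X.mean(0)); M=Rm.as_matrix(); T=Y.mean(0)-M@X.mean(0)
print(M.round(4)); print("corner",T.round(4),"res mm",((X@M.T+T-Y)*1e3).round(1).tolist())
mid=M@[.062,.072,0]+T; print("mid",mid.round(4), "yaw from x",np.degrees(np.arctan2(M[1,0],M[0,0]))-90,"elev x,y",np.arcsin(M[2,:2]))
print("key tri",tri((505.2,220.3),(154.6,255.8)),cast("top",(154.3,255.5),.147))
# rack frames
f=4;big=cv2.resize(t,None,fx=f,fy=f,interpolation=cv2.INTER_CUBIC)
h=cv2.cvtColor(big,cv2.COLOR_BGR2HSV)
m=cv2.inRange(h,(0,0,110),(180,45,255)); m[:205*f]=0;m[240*f:]=0;m[:,:300*f]=0;m[:,418*f:]=0
pts=[]
for c in rect(m)[:4]:
    r=cv2.minAreaRect(c);u=(np.array(r[0])+.5)/f-.5; p=cast("top",u,.04)[0]; pts.append(p); print(u.round(1),np.round(np.array(r[1])/f,1),r[2],p.round(4))
pts=np.array(sorted(pts,key=lambda p:-p[1])); d=pts[-1]-pts[0]; print("pitch",np.linalg.norm(np.diff(pts,axis=0),axis=1),"yaw of +y", np.degrees(np.arctan2(-d[1],-d[0])), pts.mean(0))
```

```text
[array([223.25, 231.12])] [array([437.81, 263.31])]
A [0.4893 0.195  0.0758]
B [0.4987 0.3259 0.1197]
C [0.6551 0.3223 0.0919]
W [0.606  0.221  0.0701]
[[ 0.0718 -0.9869  0.1442]
 [ 0.9517  0.0246 -0.306 ]
 [ 0.2984  0.1592  0.9411]]
corner [0.638  0.1981 0.0557] res mm [[2.3, 2.9, 2.2], [2.4, -2.3, -2.2], [-4.0, -2.4, 1.4], [-0.7, 1.8, -1.4]]
mid [0.5714 0.2589 0.0857] yaw from x -4.3166814396169855 elev x,y [0.30306655 0.15988067]
key tri (array([0.53010721, 0.4065799 , 0.14029629]), array([1.8332531e-05])) [[0.52935846 0.4027191  0.147     ]]
[402.  222.6] [17.5 24.2] 90.0 [ 0.6268 -0.3224  0.04  ]
[347.1 222.9] [16.5 23.5] 90.0 [ 0.6286 -0.1541  0.04  ]
[374.5 222.8] [16.2 22.8] 90.0 [ 0.6277 -0.238   0.04  ]
[319.5 222.8] [16.2 23.2] 90.0 [ 0.6304 -0.0695  0.04  ]
pitch [0.08454967 0.0839169  0.08443186] yaw of +y 89.18739889258626 [ 0.62836381 -0.19599019  0.04      ]
```

```bash
cat > plate.py <<'E'
from m import *
def Rp(psi,a=.195):
    Rz=R.from_euler('z',psi).as_matrix()
    x=np.array([0,np.cos(.34),np.sin(.34)]); y=np.array([-np.cos(a),-np.sin(a)*np.sin(.34),np.sin(a)*np.cos(.34)])
    return Rz@np.c_[x,y,np.cross(x,y)]
E
python3 - <<'E'
from plate import *
P=np.array([(-4,148),(128,148),(128,-4),(25,35)])/1e3
uv=np.array([(232.4,270),(184.8,266.8),(188,214.4),(223.25,231.12)])
us=np.array([(417.5,235.25),(469.5,221.5),(486,266.75),(437.81,263.31)])
L=np.c_[P-[.062,.072],np.zeros(4)]@Rp(0).T
for n,u in(("top",uv),("scene",us)):
    W=np.array([cast(n,v,.09+l[2])[0] for v,l in zip(u,L)])
    a=L[:,:2]-L[:,:2].mean(0); b=W[:,:2]-W[:,:2].mean(0)
    psi=np.arctan2((a[:,0]*b[:,1]-a[:,1]*b[:,0]).sum(),(a*b).sum())
    c,s=np.cos(psi),np.sin(psi); o=W[:,:2].mean(0)-np.array([[c,-s],[s,c]])@L[:,:2].mean(0)
    res=L[:,:2]@np.array([[c,-s],[s,c]]).T+o-W[:,:2]
    M=Rp(psi); mid=np.r_[o,.09]; 
    print(n,"psi",np.degrees(psi),"mid",o.round(4),"res",(res*1e3).round(1).tolist(),"corner",(mid-M@[.062,.072,0]).round(4),"seat",(mid+M@[.025-.062,.035-.072,.024]).round(4))
E
```

```text
top psi -4.196796242924949 mid [0.5701 0.2554] res [[2.8, 3.5], [2.8, -2.7], [-4.1, -1.9], [-1.5, 1.2]] corner [0.6366 0.1966 0.0562] seat [0.608  0.2122 0.0931]
scene psi -5.593801037284082 mid [0.5777 0.259 ] res [[-0.9, 3.5], [1.4, -2.4], [-4.2, -2.0], [3.8, 0.9]] corner [0.6428 0.1986 0.0562] seat [0.6146 0.2149 0.0931]
```

```bash
cat >> plate.py <<'E'
def down(th):
    th=np.radians(th); y=np.array([np.cos(th),np.sin(th),0]); z=np.array([0,0,-1.]); return np.c_[np.cross(y,z),y,z]
def go(p,Rt,grasp=False):
    """TCP target (or grasp point target)"""
    o=manip.get_obs(); R0=R.from_quat(o['ee_rot']).as_matrix(); p=np.array(p,float)
    if grasp: p=p+Rt[:,2]*manip.pinch_z
    d=R0.T@(p-o['position']); w=R.from_matrix(R0.T@Rt).as_rotvec()
    print("row",d.round(4).tolist(),w.round(4).tolist(),"rows>=",int(np.ceil(max(np.linalg.norm(d)/.0625,np.degrees(np.linalg.norm(w))/10.7))))
def st():
    o=manip.get_obs(); print("t",round(o['clock'],2),"p",o['position'].round(4),"R",R.from_quat(o['ee_rot']).as_matrix().round(3).tolist(),"f",o['ft_force'].round(2),"w",round(o['grip_width'],3),"q",o['joint_pos'].round(2).tolist())
E
python3 -c "
from plate import *
go([.4319,-.0803,.15],down(12.7))"
```

```text
row [0.3869, -0.4164, 0.0811] [-0.001, -0.0008, -1.4826] rows>= 10
```

```bash
python3 -m handwheel '[[[0.387,-0.4164,0.02,0,0,-1.4826,0.085],[0.387,-0.4164,0.02,0,0,-1.4826,0.085],[0.387,-0.4164,0.02,0,0,-1.4826,0.085],[0.387,-0.4164,0.02,0,0,-1.4826,0.085],[0.387,-0.4164,0.02,0,0,-1.4826,0.085],[0.387,-0.4164,0.02,0,0,-1.4826,0.085],[0.387,-0.4164,0.02,0,0,-1.4826,0.085],[0.387,-0.4164,0.02,0,0,-1.4826,0.085]]]' 40; python3 -c "
from plate import *
st();go([.4319,-.0803,.14],down(12.7))"
```

```text
clock: 1.1
position: [0.4033, -0.1411, 0.2137]
ee_rot: [0.622, 0.783, -0.0, 0.0]
ft_force: [0.4, -0.8, -0.0]
grip_width: 0.992
t 1.1 p [ 0.4033 -0.1411  0.2137] R [[-0.225, 0.974, 0.0], [0.974, 0.225, -0.001], [-0.001, 0.0, -1.0]] f [ 0.35 -0.83 -0.01] w 0.992 q [0.83, -0.08, -0.57, 1.95, -0.04, 1.26, 0.51]
row [0.0528, 0.0416, 0.0736] [0.0, 0.0006, 0.0055] rows>= 2
```

```bash
python3 -m handwheel '[[[0.053,0.0416,0.0736,0,0,0.0055,0.085],[0.053,0.0416,0.0736,0,0,0.0055,0.085],[0.053,0.0416,0.0736,0,0,0.0055,0.085],[0.053,0.0416,0.0736,0,0,0.0055,0.085]]]'
python3 - <<'E'
from plate import *
t=manip.camera("top");cv2.imwrite("pics/t1.png",t);s=manip.camera("scene");cv2.imwrite("pics/s1.png",s)
crop(s,250,170,370,270,6,"pics/s1c.png")
for c in('red','green'):
    for b in blocks(t,c): print(c,*b)
st();go([.4319,-.0803,.030],down(12.7),True)
E
```

```text
clock: 1.6
position: [0.4319, -0.0829, 0.1406]
ee_rot: [0.627, 0.779, -0.0, 0.0]
ft_force: [-0.3, 0.1, -0.3]
grip_width: 0.995
red [360.6 282.4] [ 0.4461 -0.19  ] 57.2 49.9 63.3
red [395.9 287.9] [ 0.4276 -0.2961] 36.8 32.1 55.2
red [154.3 255.2] [0.5386 0.4297] 36.8 36.2 44.7
green [217.3 131.6] [0.9188 0.2414] 207.1 146.0 11.2
green [279.6 308.9] [0.3713 0.0543] 84.0 68.9 134.1
green [ 17.  256.4] [0.5418 0.8397] 60.4 58.7 89.1
t 1.7 p [ 0.4321 -0.0833  0.141 ] R [[-0.213, 0.977, 0.001], [0.977, 0.213, -0.001], [-0.001, 0.001, -1.0]] f [ 0.92 -0.45  0.52] w 0.989 q [0.75, 0.04, -0.66, 2.01, 0.03, 1.1, 0.29]
row [0.0031, 0.0003, 0.1297] [0.001, 0.001, -0.0073] rows>= 3
```

View pics/s1c.png

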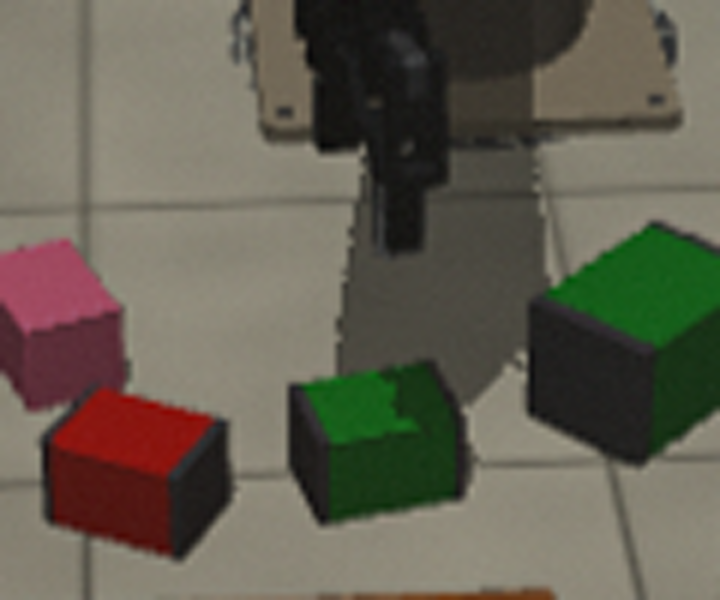

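```bash
python3 -m handwheel '[[[0.003,0,0.06,0,0,-0.007,0.085],[0.003,0,0.08,0,0,-0.007,0.085],[0.003,0,0.08,0,0,-0.007,0.085],[0.003,0,0.08,0,0,-0.007,0.085]]]'
python3 - <<'E'
from plate import *
st();go([.4319,-.0803,.030],down(12.7),True)
E
```

```text
clock: 2.2
position: [0.4322, -0.0798, 0.0615]
ee_rot: [0.624, 0.781, 0.0, 0.001]
ft_force: [0.9, -0.0, 0.1]
grip_width: 0.996
t 2.2 p [ 0.4322 -0.0798  0.0615] R [[-0.22, 0.975, 0.002], [0.975, 0.22, -0.001], [-0.001, 0.002, -1.0]] f [ 0.86 -0.03  0.12] w 0.996 q [0.72, 0.16, -0.67, 2.09, 0.13, 0.93, 0.2]
row [-0.0003, -0.0004, 0.0502] [0.0017, 0.0012, 0.0005] rows>= 1
```

```bash
python3 -m handwheel '[[[0,0,0.05,0.0015,0.001,0,0.085],[0,0,0.05,0.0015,0.001,0,0.085],[0,0,0.05,0.0015,0.001,0,0.03],[0,0,0.05,0.0015,0.001,0,0.03],[0,0,0.05,0.0015,0.001,0,0.03],[0,0,0.05,0.0015,0.001,0,0.03],[0,0,0.05,0.0015,0.001,0,0.03]]]' 40
python3 - <<'E'
from plate import *
st()
E
python3 -m handwheel '[[[0,0,-0.06,0,0,0,0.03],[0,0,-0.12,0,0,0,0.03],[0,0,-0.12,0,0,0,0.03],[0,0,-0.12,0,0,0,0.03],[0,0,-0.12,0,0,0,0.03]]]'
python3 - <<'E'
from plate import *
st()
s=manip.camera("scene");cv2.imwrite("pics/s2.png",s);t=manip.camera("top");cv2.imwrite("pics/t2.png",t)
crop(s,240,130,380,250,5,"pics/s2c.png")
E
```

```text
clock: 3.08
position: [0.4326, -0.0796, 0.012]
ee_rot: [0.624, 0.781, -0.0, 0.001]
ft_force: [-2.0, 0.4, 10.0]
grip_width: 0.581
t 3.08 p [ 0.4326 -0.0796  0.012 ] R [[-0.221, 0.975, 0.001], [0.975, 0.221, -0.001], [-0.001, 0.001, -1.0]] f [-2.02  0.44 10.03] w 0.581 q [0.68, 0.26, -0.65, 2.12, 0.21, 0.82, 0.13]
clock: 3.7
position: [0.4305, -0.0791, 0.1291]
ee_rot: [0.624, 0.781, -0.001, -0.002]
ft_force: [0.5, 0.0, -1.7]
grip_width: 0.577
t 3.7 p [ 0.4305 -0.0791  0.1291] R [[-0.221, 0.975, -0.004], [0.975, 0.221, 0.001], [0.002, -0.003, -1.0]] f [ 0.48  0.03 -1.75] w 0.577 q [0.77, 0.06, -0.7, 2.02, 0.04, 1.08, 0.28]
```

View pics/s2c.png

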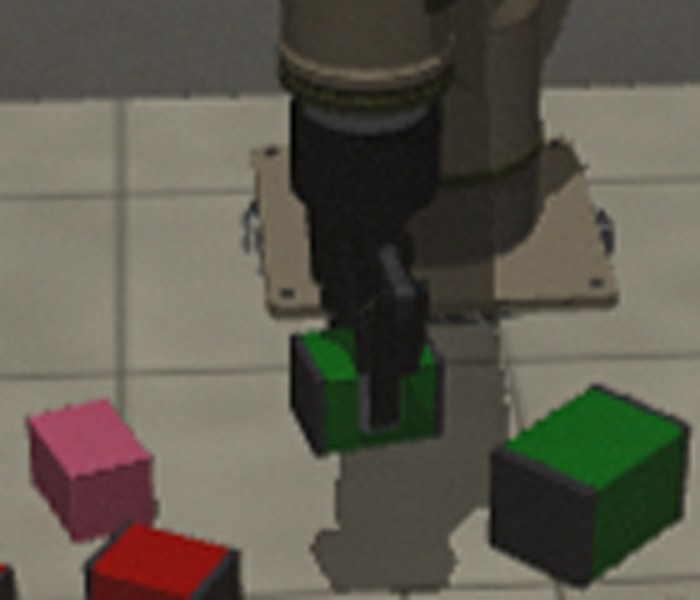

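Run:
```python
from plate import *
print(proj("scene",[[.4321+.977*d,-.0833+.213*d,.154] for d in(.0425,.05,.057)]))
s=cv2.imread("pics/s1.png");f=4
# red block top face / rack frames in scene
big=cv2.resize(cv2.imread("pics/scene0.png"),None,fx=f,fy=f,interpolation=cv2.INTER_CUBIC)
h=cv2.cvtColor(big,cv2.COLOR_BGR2HSV)
m=cv2.inRange(h,(0,0,100),(180,45,255)); m[:275*f]=0;m[300*f:]=0;m[:,198*f:][:,:0]=0;m[:,345*f:]=0;m[:,:198*f]=0
for c in rect(m)[:4]:
    r=cv2.minAreaRect(c);u=(np.array(r[0])+.5)/f-.5;print(u.round(1),r[1],cast("scene",u,.04)[0].round(4))
# green top-face corners by eye in s_blk crop (scale4, origin 210,200): 
g=np.array([(353,139),(447,121),(468,162),(376,176)])/4+[210,200]
print("green centre scene",cast("scene",g,.048).mean(0))
g=np.array([(226,137),(313,163),(277,205),(190,175)])/4+[210,200]
print("red centre scene",cast("scene",g,.048).mean(0))
t=cv2.imread("pics/t1.png"); crop(t,270,240,370,340,6,"pics/t1c.png"); print(proj("top",[[.4321+.977*d,-.0833+.213*d,.154] for d in(-.057,.057)]), (proj("top",[[.4321+.977*d,-.0833+.213*d,.154] for d in(-.057,.057)])-[270,240])*6)
```

```text
[[314.85274304 210.66397939]
 [315.71838068 212.16740464]
 [316.53304701 213.58230375]]
[218.1 288.4] (57.003997802734375, 128.07733154296875) [ 0.6276 -0.3192  0.04  ]
[288.3 285.9] (55.06285095214844, 118.29224395751953) [ 0.6303 -0.1507  0.04  ]
[253.5 287.2] (53.25013732910156, 117.90572357177734) [ 0.6292 -0.2347  0.04  ]
[322.9 284.5] (51.346649169921875, 118.48930358886719) [ 0.6311 -0.0665  0.04  ]
green centre scene [ 0.4400459  -0.07599567  0.048     ]
red centre scene [ 0.45663092 -0.18455899  0.048     ]
[[330.66620799 306.55371919]
 [321.34772646 267.15707504]] [[363.99724792 399.32231513]
 [308.08635877 162.94245024]]
```

View pics/t1c.png

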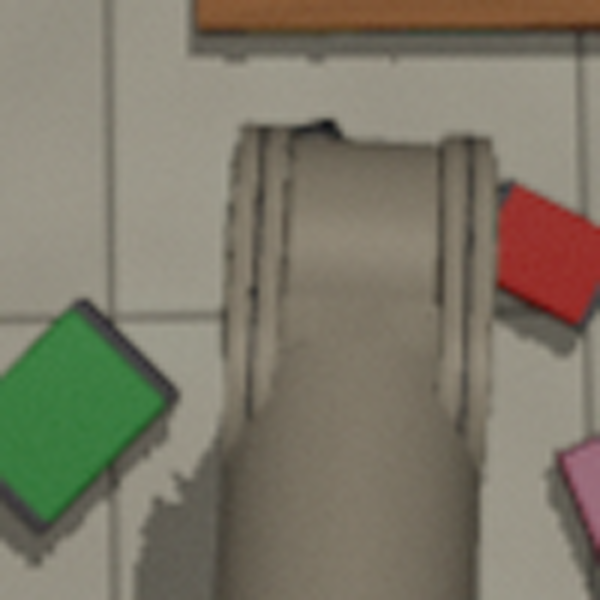

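```bash
python3 - <<'E'
from plate import *
print("cam",ray("top",[0,0])[0])
c=lambda u:(np.array(u)+.5)/5-.5+[110,180]
for psi in(-4.2,-5):
  M=Rp(np.radians(psi)); mid=np.array([.5716,.2554,.09]); C=mid-M@[.062,.072,0]
  P=np.array([[92,0,0],[0,0,8],[0,122,8],[0,60,8],[128,148,0],[-4,148,0],[25,35,0],[128,-4,0]])/1e3
  print((( proj("top",C+P@M.T)-[110,180]+.5)*5-.5).round(0).tolist())
E
python3 - <<'E'
import cv2
t=cv2.imread("pics/top0.png")
cv2.imwrite("pics/t_pl.png",cv2.resize(t[205:278,180:242],None,fx=8,fy=8,interpolation=cv2.INTER_CUBIC))
E
```

```text
cam [ 0.39233253 -0.04766799  1.79510346]
[[456.0, 191.0], [612.0, 202.0], [606.0, 398.0], [609.0, 298.0], [381.0, 428.0], [608.0, 445.0], [566.0, 258.0], [395.0, 178.0]]
[[458.0, 190.0], [614.0, 204.0], [604.0, 400.0], [609.0, 299.0], [379.0, 427.0], [606.0, 446.0], [567.0, 258.0], [397.0, 177.0]]
```

View pics/t_pl.png

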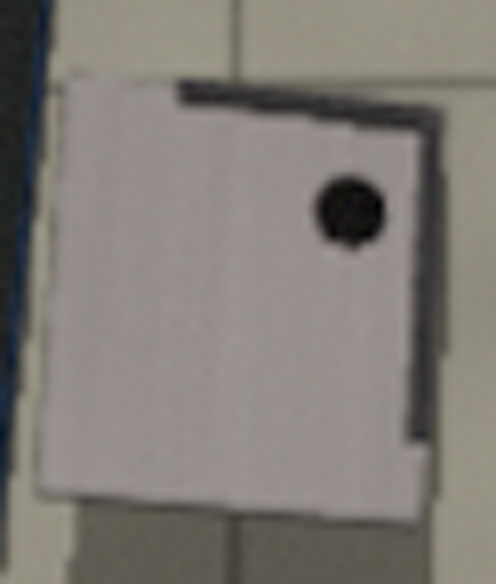

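```bash
cat >> plate.py <<'E'
PM=Rp(np.radians(-4.6)); PC=np.array([.5716,.2554,.09])-PM@[.062,.072,0]
RT=np.c_[PM[:,1],PM[:,0],-PM[:,2]]   # tool x=y_p, y=x_p, z=-n
def plate_tcp(x,y,h,off=.012):
    """block centre x,y (m) and bottom height h above plate -> TCP"""
    return PC+PM@np.array([x,y,h+.024-off])
E
python3 - <<'E'
from plate import *
print(np.linalg.det(RT)); p=plate_tcp(.030,.041,.07); print(p); go([.52,.05,.26],RT); go(p,RT)
E
```

```text
0.9999999999999998
[0.61334184 0.19687118 0.14950627]
row [0.1063, 0.1152, -0.131] [-0.1716, 0.3785, -1.284] rows>= 8
row [0.2286, 0.2391, -0.0206] [-0.1716, 0.3785, -1.284] rows>= 8
```

```bash
python3 -m handwheel '[[[0,0,-0.06,0,0,0,0.03],[0.02,0.03,-0.12,0,0,-0.15,0.03],[0.106,0.115,-0.131,-0.1716,0.3785,-1.284,0.03],[0.106,0.115,-0.131,-0.1716,0.3785,-1.284,0.03],[0.106,0.115,-0.131,-0.1716,0.3785,-1.284,0.03],[0.106,0.115,-0.131,-0.1716,0.3785,-1.284,0.03],[0.106,0.115,-0.131,-0.1716,0.3785,-1.284,0.03],[0.106,0.115,-0.131,-0.1716,0.3785,-1.284,0.03]]]'
python3 - <<'E'
from plate import *
st(); p=plate_tcp(.030,.041,.07); go(p,RT)
E
```

```text
clock: 4.8
position: [0.5201, 0.0492, 0.2603]
ee_rot: [0.06, 0.981, 0.162, -0.084]
ft_force: [-1.0, 0.3, -2.1]
grip_width: 0.581
t 4.8 p [0.5201 0.0492 0.2603] R [[-0.979, 0.145, -0.145], [0.09, 0.94, 0.328], [0.184, 0.308, -0.933]] f [-1.01  0.33 -2.13] w 0.581 q [0.75, 0.33, -0.88, 1.56, -0.1, 1.48, 1.34]
row [-0.0983, 0.1182, 0.1384] [-0.0127, 0.0237, -0.0723] rows>= 4
```

```bash
python3 -m handwheel '[[[-0.098,0.118,0.05,-0.0127,0.0237,-0.0723,0.03],[-0.098,0.118,0.05,-0.0127,0.0237,-0.0723,0.03],[-0.098,0.118,0.05,-0.0127,0.0237,-0.0723,0.03],[-0.098,0.118,0.138,-0.0127,0.0237,-0.0723,0.03],[-0.098,0.118,0.138,-0.0127,0.0237,-0.0723,0.03],[-0.098,0.118,0.138,-0.0127,0.0237,-0.0723,0.03],[-0.098,0.118,0.138,-0.0127,0.0237,-0.0723,0.03]]]'
python3 - <<'E'
from plate import *
st(); go(plate_tcp(.030,.041,.02),RT); go(plate_tcp(.030,.041,.002),RT)
s=manip.camera("scene");crop(s,400,170,520,290,5,"pics/s3c.png");cv2.imwrite("pics/s3.png",s)
t=manip.camera("top");cv2.imwrite("pics/t3.png",t);crop(t,180,170,300,280,5,"pics/t3c.png")
E
```

```text
clock: 5.68
position: [0.6151, 0.1956, 0.1512]
ee_rot: [0.026, 0.981, 0.171, -0.088]
ft_force: [-0.1, -0.3, -1.0]
grip_width: 0.58
t 5.67 p [0.6151 0.1956 0.1512] R [[-0.983, 0.081, -0.163], [0.021, 0.94, 0.341], [0.181, 0.331, -0.926]] f [-0.11 -0.28 -1.02] w 0.58 q [0.38, 0.66, -0.84, 1.4, 0.09, 1.3, 1.14]
row [0.0016, 0.0005, 0.0523] [-0.0011, 0.004, -0.0057] rows>= 1
row [0.0017, 0.0005, 0.0703] [-0.0011, 0.004, -0.0057] rows>= 2
```

View pics/s3c.png

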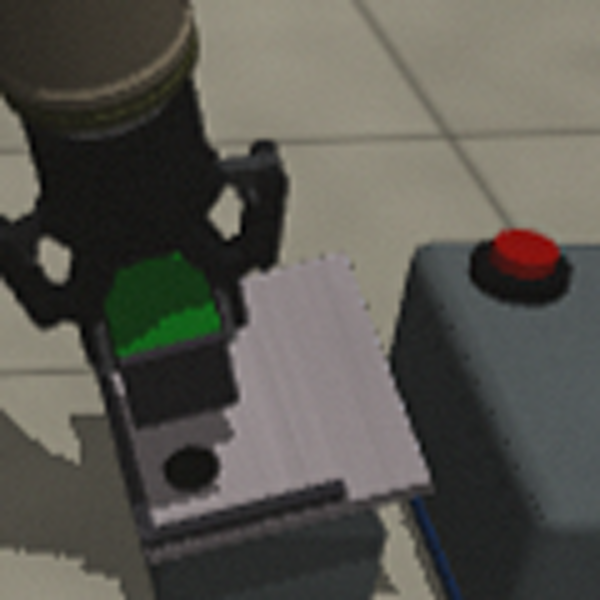

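View pics/t3c.png

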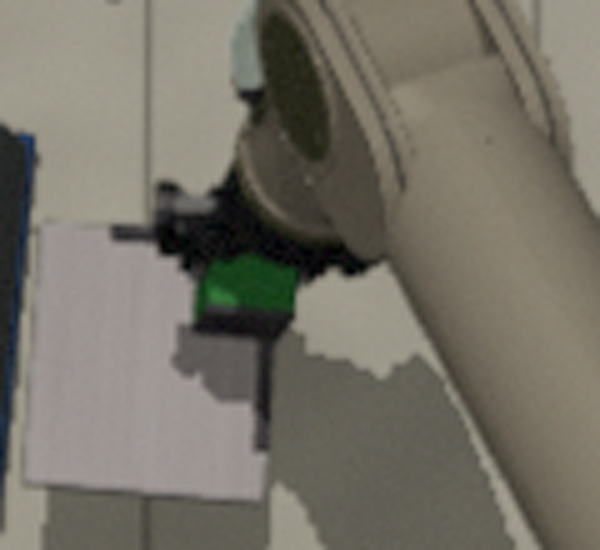

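```bash
python3 -m handwheel '[[[0.0016,0.0005,0.052,-0.001,0.004,-0.0057,0.03],[0.0016,0.0005,0.06,-0.001,0.004,-0.0057,0.03],[0.0016,0.0005,0.06,-0.001,0.004,-0.0057,0.03],[0.0016,0.0005,0.06,-0.001,0.004,-0.0057,0.03]]]'
python3 - <<'E'
from plate import *
st(); go(plate_tcp(.030,.041,.002),RT)
s=manip.camera("scene");crop(s,410,190,500,280,7,"pics/s4c.png");cv2.imwrite("pics/s4.png",s)
t=manip.camera("top");cv2.imwrite("pics/t4.png",t);crop(t,180,190,260,280,7,"pics/t4c.png")
E
```

```text
clock: 6.28
position: [0.6043, 0.2166, 0.0971]
ee_rot: [0.023, 0.981, 0.172, -0.088]
ft_force: [-0.6, -0.4, -1.3]
grip_width: 0.582
t 6.28 p [0.6043 0.2166 0.0971] R [[-0.983, 0.075, -0.165], [0.015, 0.94, 0.342], [0.181, 0.334, -0.925]] f [-0.6  -0.4  -1.28] w 0.582 q [0.35, 0.7, -0.83, 1.47, 0.12, 1.2, 1.13]
row [0.0004, -0.0003, 0.0113] [-0.0, 0.0015, 0.0003] rows>= 1
```

View pics/s4c.png

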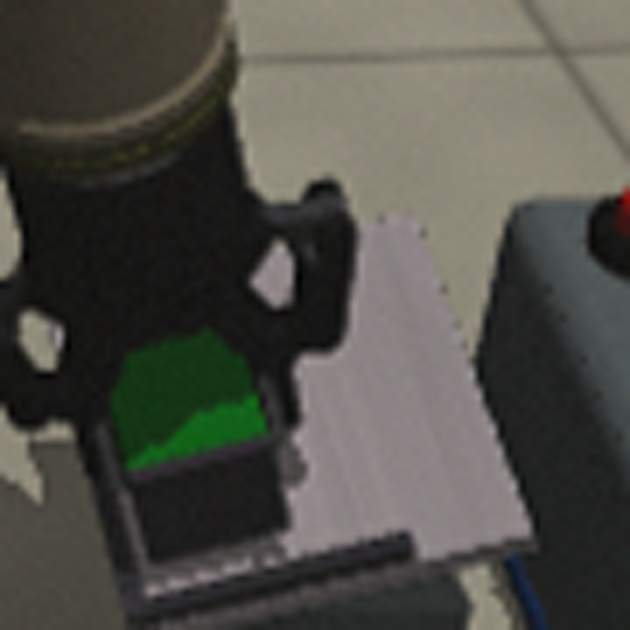

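View pics/t4c.png

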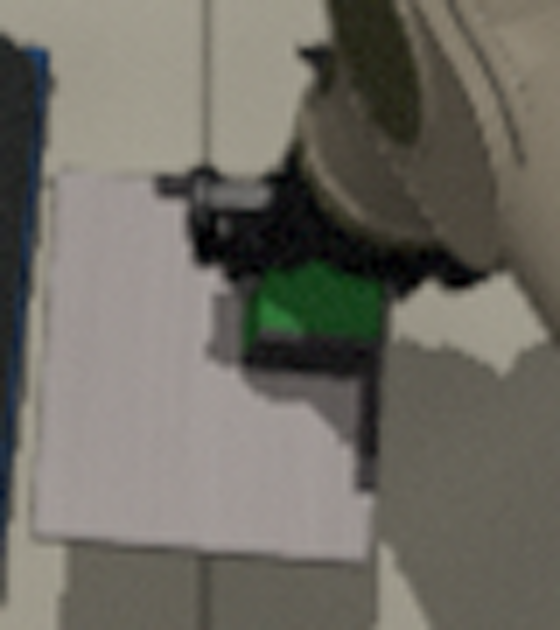

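```bash
python3 -m handwheel '[[[0,0,0.005,0,0.0015,0,0.03],[0,0,0.009,0,0.0015,0,0.03],[0,0,0.009,0,0.0015,0,0.03]]]';python3 -m handwheel '[[[0,0,0.002,0,0,0,0.03],[0,0,0.002,0,0,0,0.03]]]'
python3 - <<'E'
from plate import *
st(); o=manip.get_obs();print(PM.T@(o['position']-PC), PM.T@o['ft_force'])
E
```

```text
clock: 6.75
position: [0.6009, 0.2202, 0.0864]
ee_rot: [0.022, 0.981, 0.172, -0.091]
ft_force: [0.0, -0.6, -1.4]
grip_width: 0.58
clock: 7.0
position: [0.6009, 0.2208, 0.0849]
ee_rot: [0.022, 0.981, 0.172, -0.091]
ft_force: [0.9, -0.0, -1.5]
grip_width: 0.585
t 7.0 p [0.6009 0.2208 0.0849] R [[-0.983, 0.075, -0.17], [0.013, 0.94, 0.341], [0.185, 0.333, -0.925]] f [ 0.91 -0.01 -1.54] w 0.585 q [0.34, 0.71, -0.82, 1.48, 0.12, 1.18, 1.12]
[0.03001977 0.0417914  0.01200698] [-0.45396703 -1.1720603  -1.26810915]
```

```bash
for i in 1 2 3 ; do python3 -m handwheel '[[[0,0,0.001,0,0,0,0.03],[0,0,0.001,0,0,0,0.03]]]' | sed -n 2,4p; done
python3 - <<'E'
from plate import *
st(); o=manip.get_obs();print(PM.T@(o['position']-PC), PM.T@o['ft_force'])
E
```

```text
position: [0.6013, 0.2211, 0.0846]
ee_rot: [0.023, 0.981, 0.172, -0.09]
ft_force: [0.5, -1.9, 2.6]
position: [0.6019, 0.2212, 0.0845]
ee_rot: [0.023, 0.981, 0.172, -0.089]
ft_force: [1.2, -4.6, 9.0]
position: [0.6024, 0.2214, 0.0845]
ee_rot: [0.023, 0.981, 0.172, -0.089]
ft_force: [1.4, -6.6, 14.4]
t 7.75 p [0.6024 0.2214 0.0845] R [[-0.983, 0.076, -0.166], [0.015, 0.94, 0.342], [0.182, 0.334, -0.925]] f [ 1.42 -6.62 14.43] w 0.579 q [0.34, 0.71, -0.82, 1.48, 0.12, 1.17, 1.12]
[0.03054954 0.04024615 0.01163162] [-1.29698904  1.14842775 15.84734126]
```

```bash
python3 -m handwheel '[[[0,0,-0.0025,0,0,0,0.03],[0,0,-0.0025,0,0,0,0.085],[0,0,-0.0035,0,0,0,0.085],[0,0,-0.05,0,0,0,0.085],[0,0,-0.09,0,0,0,0.085],[0,0,-0.09,0,0,0,0.085]]]'
python3 - <<'E'
from plate import *
st()
s=manip.camera("scene");crop(s,410,190,500,280,7,"pics/s5c.png");cv2.imwrite("pics/s5.png",s)
t=manip.camera("top");cv2.imwrite("pics/t5.png",t);crop(t,180,190,260,280,7,"pics/t5c.png")
E
```

```text
clock: 8.5
position: [0.6177, 0.1905, 0.1683]
ee_rot: [0.023, 0.981, 0.172, -0.088]
ft_force: [-0.2, -0.2, -0.6]
grip_width: 0.994
t 8.5 p [0.6177 0.1905 0.1683] R [[-0.983, 0.075, -0.165], [0.015, 0.94, 0.342], [0.18, 0.334, -0.925]] f [-0.17 -0.25 -0.59] w 0.994 q [0.39, 0.65, -0.84, 1.38, 0.09, 1.34, 1.15]
```

View pics/s5c.png

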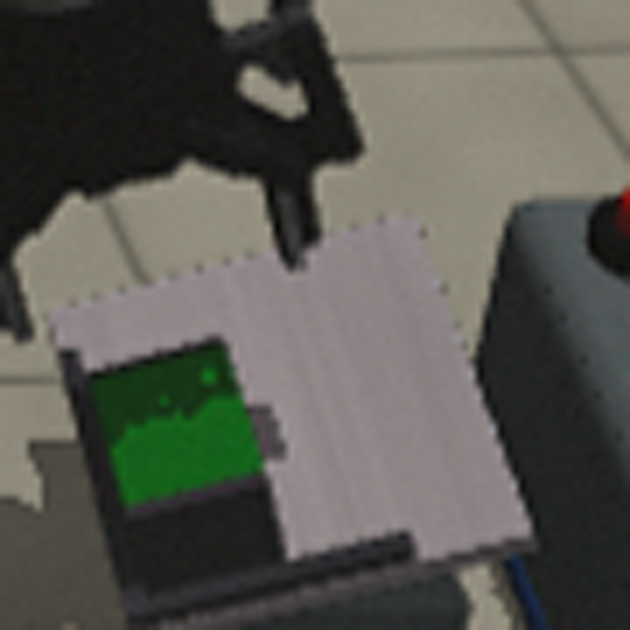

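View pics/t5c.png

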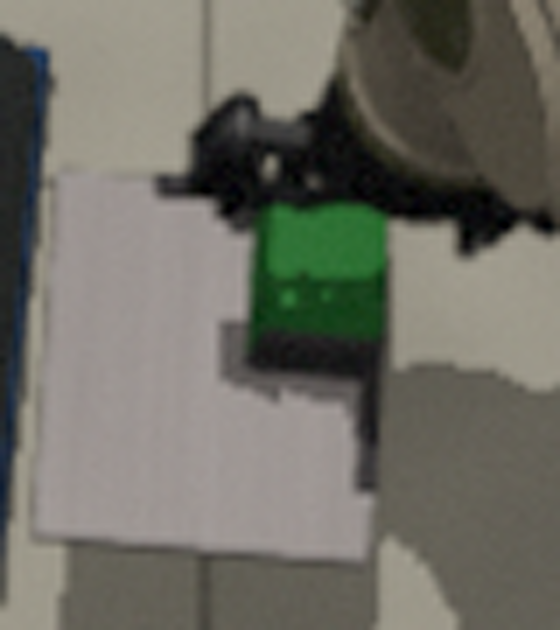

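Run:
```python
from plate import *
go([.5294,.4027,.20],down(85))
```

```text
row [0.0937, 0.204, 0.0545] [0.3376, -0.1972, 0.0412] rows>= 4
```

```bash
python3 -m handwheel '[[[0.01,0.02,-0.055,0,0,0,0.05],[0.094,0.204,0.0545,0.3376,-0.1972,0.0412,0],[0.094,0.204,0.0545,0.3376,-0.1972,0.0412,0],[0.094,0.204,0.0545,0.3376,-0.1972,0.0412,0],[0.094,0.204,0.0545,0.3376,-0.1972,0.0412,0],[0.094,0.204,0.0545,0.3376,-0.1972,0.0412,0],[0.094,0.204,0.0545,0.3376,-0.1972,0.0412,0]]]'
python3 - <<'E'
from plate import *
st();go([.5294,.4027,.152],down(85))
s=manip.camera("scene");crop(s,410,170,570,290,5,"pics/s6c.png");cv2.imwrite("pics/s6.png",s)
t=manip.camera("top");cv2.imwrite("pics/t6.png",t);crop(t,120,190,260,290,5,"pics/t6c.png")
E
```

```text
clock: 9.48
position: [0.5292, 0.4021, 0.1991]
ee_rot: [0.043, 0.999, -0.001, -0.0]
ft_force: [0.1, -0.8, -0.1]
grip_width: 0.002
t 9.47 p [0.5292 0.4021 0.1991] R [[-0.996, 0.087, -0.001], [0.087, 0.996, -0.001], [0.001, -0.002, -1.0]] f [ 0.05 -0.76 -0.08] w 0.002 q [-0.18, 0.56, -0.79, 1.35, 0.39, 1.39, 0.52]
row [-0.0002, 0.0007, 0.0471] [-0.0015, -0.0009, 0.0004] rows>= 1
```

View pics/s6c.png

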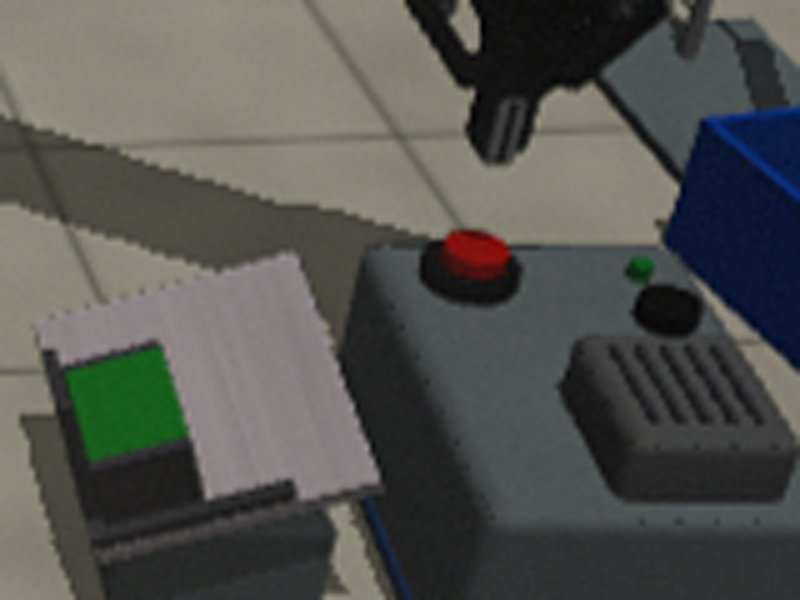

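View pics/t6c.png

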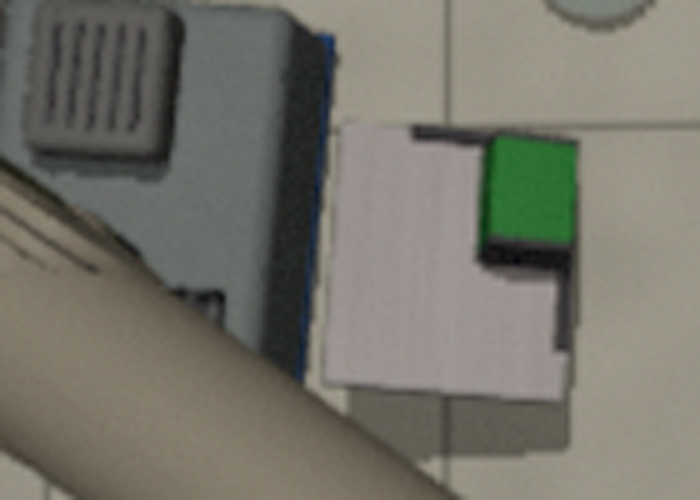

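Run:
```python
from plate import *
print((proj("scene",[[.5292,.4021,.199],[.5294,.4027,.147]])-[410,170])*5)
print(cast("scene",np.array([477,247])/5+[410,170],.147), cast("scene",np.array([497,160])/5+[410,170],.199))
```

```text
[[486.3089325  152.52351285]
 [465.15149431 240.49581621]]
[[0.53576855 0.40649152 0.147     ]] [[0.53659774 0.4047132  0.199     ]]
```

```bash
python3 -m handwheel '[[[0,0.001,0.04,0,0,0,0],[0,0.001,0.047,0,0,0,0],[0,0.001,0.047,0,0,0,0]]]';python3 -m handwheel '[[[0,0,0.006,0,0,0,0],[0,0,0.006,0,0,0,0]]]'; python3 -m handwheel '[[[0,0,0.004,0,0,0,0],[0,0,0.004,0,0,0,0]]]'
```

```text
clock: 9.95
position: [0.53, 0.4028, 0.1537]
ee_rot: [0.044, 0.999, -0.0, -0.0]
ft_force: [-0.2, -0.3, -0.1]
grip_width: 0.004
clock: 10.2
position: [0.5297, 0.4036, 0.1478]
ee_rot: [0.044, 0.999, 0.0, 0.0]
ft_force: [-0.1, -1.2, 0.3]
grip_width: -0.0
clock: 10.45
position: [0.5298, 0.4039, 0.1439]
ee_rot: [0.044, 0.999, 0.0, 0.001]
ft_force: [1.0, 0.2, 3.4]
grip_width: 0.002
```

```bash
python3 -m handwheel '[[[0,0,0.003,0,0,0,0],[0,0,0.0045,0,0,0,0],[0,0,0.0045,0,0,0,0]]]'; python3 -m handwheel '[[[0,0,0.001,0,0,0,0],[0,0,0.001,0,0,0,0],[0,0,0.001,0,0,0,0]]]'
```

```text
clock: 10.82
position: [0.5299, 0.404, 0.141]
ee_rot: [0.044, 0.999, 0.0, 0.001]
ft_force: [-2.6, -4.5, 15.7]
grip_width: -0.005
clock: 11.2
position: [0.5299, 0.4041, 0.1409]
ee_rot: [0.044, 0.999, 0.0, 0.001]
ft_force: [-4.0, -6.2, 22.9]
grip_width: 0.001
```

```bash
python3 -m handwheel '[[[0,0,0,0,0,0,0],[0,0,0,0,0,0,0],[0,0,0,0,0,0,0],[0,0,0,0,0,0,0],[0,0,0,0,0,0,0],[0,0,0,0,0,0,0]]]';python3 -m handwheel '[[[0,0,-0.03,0,0,0,0],[0,0,-0.08,0,0,0,0],[0,0,-0.08,0,0,0,0.05]]]'
python3 - <<'E'
from plate import *
st();go(plate_tcp(.025,.035,.08),RT); print(plate_tcp(.025,.035,.08))
E
```

```text
clock: 11.95
position: [0.5299, 0.404, 0.1409]
ee_rot: [0.044, 0.999, 0.0, 0.001]
ft_force: [-5.4, -6.6, 22.7]
grip_width: -0.002
clock: 12.32
position: [0.5303, 0.4051, 0.2219]
ee_rot: [0.044, 0.999, 0.002, 0.002]
ft_force: [-0.8, 0.6, 0.4]
grip_width: 0.199
t 12.32 p [0.5303 0.4051 0.2219] R [[-0.996, 0.087, 0.005], [0.087, 0.996, 0.004], [-0.004, 0.004, -1.0]] f [-0.77  0.59  0.36] w 0.199 q [-0.18, 0.54, -0.79, 1.32, 0.38, 1.42, 0.53]
row [-0.1085, -0.2081, 0.0654] [-0.334, 0.1987, -0.039] rows>= 4
[0.62053126 0.18867045 0.15599166]
```

```bash
python3 -m handwheel '[[[-0.1085,-0.2081,0.01,-0.334,0.1987,-0.039,0.085],[-0.1085,-0.2081,0.02,-0.334,0.1987,-0.039,0.085],[-0.1085,-0.2081,0.03,-0.334,0.1987,-0.039,0.085],[-0.1085,-0.2081,0.0654,-0.334,0.1987,-0.039,0.085],[-0.1085,-0.2081,0.0654,-0.334,0.1987,-0.039,0.085],[-0.1085,-0.2081,0.0654,-0.334,0.1987,-0.039,0.085],[-0.1085,-0.2081,0.0654,-0.334,0.1987,-0.039,0.085]]]'
python3 - <<'E'
from plate import *
st();go(plate_tcp(.0255,.035,.0005),RT)
E
```

```text
clock: 13.2
position: [0.6185, 0.1898, 0.1537]
ee_rot: [0.022, 0.981, 0.171, -0.091]
ft_force: [0.1, 0.9, 0.8]
grip_width: 0.996
t 13.2 p [0.6185 0.1898 0.1537] R [[-0.982, 0.074, -0.171], [0.011, 0.941, 0.339], [0.186, 0.331, -0.925]] f [0.14 0.92 0.75] w 0.996 q [0.38, 0.67, -0.84, 1.38, 0.1, 1.32, 1.15]
row [-0.0019, 0.0005, 0.0767] [-0.003, -0.0044, 0.0015] rows>= 2
```

```bash
python3 -m handwheel '[[[-0.0019,0.0005,0.06,-0.003,-0.0044,0.0015,0.085],[-0.0019,0.0005,0.076,-0.003,-0.0044,0.0015,0.085],[-0.0019,0.0005,0.076,-0.003,-0.0044,0.0015,0.085],[-0.0019,0.0005,0.076,-0.003,-0.0044,0.0015,0.03],[-0.0019,0.0005,0.076,-0.003,-0.0044,0.0015,0.03],[-0.0019,0.0005,0.076,-0.003,-0.0044,0.0015,0.03],[-0.0019,0.0005,0.076,-0.003,-0.0044,0.0015,0.03]]]' 40
python3 - <<'E'
from plate import *
st();o=manip.get_obs();print(PM.T@(o['position']-PC), PM.T@o['ft_force'])
E
```

```text
clock: 14.08
position: [0.6102, 0.2156, 0.0859]
ee_rot: [0.024, 0.981, 0.174, -0.087]
ft_force: [2.8, 5.5, 11.8]
grip_width: 0.582
t 14.07 p [0.6102 0.2156 0.0859] R [[-0.984, 0.078, -0.162], [0.018, 0.938, 0.345], [0.179, 0.337, -0.925]] f [ 2.77  5.47 11.79] w 0.582 q [0.35, 0.72, -0.83, 1.47, 0.13, 1.18, 1.13]
[0.02610571 0.03270611 0.0162518 ] [ 9.27944567 -0.49225965  9.49409338]
```

```bash
python3 -m handwheel '[[[0,0,-0.06,0,0,0,0.03],[0,0,-0.12,0,0,0,0.03],[0,0,-0.18,0,0,0,0.03],[0,0,-0.18,0,0,0,0.03],[0,0,-0.18,0,0,0,0.03]]]'
python3 - <<'E'
from plate import *
st();go([.6286,-.156,.26],down(-.8))
E
```

```text
clock: 14.7
position: [0.6381, 0.1515, 0.2483]
ee_rot: [0.025, 0.981, 0.171, -0.089]
ft_force: [0.5, 0.0, -2.2]
grip_width: 0.582
t 14.7 p [0.6381 0.1515 0.2483] R [[-0.983, 0.079, -0.166], [0.018, 0.94, 0.34], [0.183, 0.332, -0.925]] f [ 0.54  0.05 -2.19] w 0.582 q [0.41, 0.63, -0.85, 1.22, 0.08, 1.52, 1.17]
row [0.0059, -0.286, -0.114] [0.1262, -0.4102, 1.5131] rows>= 9
```

```bash
python3 -m handwheel '[[[0.006,-0.03,-0.05,0.1262,-0.4102,1.5131,0.03],[0.006,-0.08,-0.08,0.1262,-0.4102,1.5131,0.03],[0.006,-0.286,-0.114,0.1262,-0.4102,1.5131,0.03],[0.006,-0.286,-0.114,0.1262,-0.4102,1.5131,0.03],[0.006,-0.286,-0.114,0.1262,-0.4102,1.5131,0.03],[0.006,-0.286,-0.114,0.1262,-0.4102,1.5131,0.03],[0.006,-0.286,-0.114,0.1262,-0.4102,1.5131,0.03],[0.006,-0.286,-0.114,0.1262,-0.4102,1.5131,0.03]]]'
python3 - <<'E'
from plate import *
st();go([.6286,-.156,.10],down(-.8))
E
```

```text
clock: 15.7
position: [0.6278, -0.1556, 0.2583]
ee_rot: [0.689, 0.725, 0.008, -0.006]
ft_force: [0.0, 0.4, -2.2]
grip_width: 0.576
t 15.7 p [ 0.6278 -0.1556  0.2583] R [[-0.05, 0.999, 0.002], [0.999, 0.05, 0.019], [0.019, 0.003, -1.0]] f [ 0.03  0.37 -2.2 ] w 0.576 q [0.53, 0.41, -0.49, 1.33, 0.17, 1.44, 0.11]
row [-0.0033, 0.0003, 0.1582] [0.0028, -0.0188, 0.0644] rows>= 3
```

```bash
python3 -m handwheel '[[[-0.003,0,0.05,0.003,-0.0188,0.0644,0.03],[-0.003,0,0.1,0.003,-0.0188,0.0644,0.03],[-0.003,0,0.145,0.003,-0.0188,0.0644,0.03],[-0.003,0,0.145,0.003,-0.0188,0.0644,0.03],[-0.003,0,0.145,0.003,-0.0188,0.0644,0.03]]]'
python3 - <<'E'
from plate import *
st();go([.6286,-.156,.06],down(-.8))
s=manip.camera("scene");crop(s,190,190,360,310,4,"pics/s7c.png");cv2.imwrite("pics/s7.png",s)
t=manip.camera("top");cv2.imwrite("pics/t7.png",t);crop(t,295,180,425,300,5,"pics/t7c.png")
for b in blocks(t,'red'): print(*b)
E
```

```text
clock: 16.32
position: [0.6302, -0.1558, 0.1165]
ee_rot: [0.71, 0.704, 0.002, 0.001]
ft_force: [0.5, 0.1, -1.8]
grip_width: 0.579
t 16.32 p [ 0.6302 -0.1558  0.1165] R [[0.008, 1.0, 0.004], [1.0, -0.008, 0.001], [0.001, 0.004, -1.0]] f [ 0.51  0.06 -1.76] w 0.579 q [0.51, 0.5, -0.46, 1.51, 0.23, 1.18, 0.01]
row [-0.0002, -0.0019, 0.0565] [0.0039, -0.0007, 0.0062] rows>= 1
[395.9 288. ] [ 0.4275 -0.2963] 36.4 32.6 55.2
[154.2 255.2] [0.5386 0.4301] 37.3 35.6 44.7
```

View pics/s7c.png

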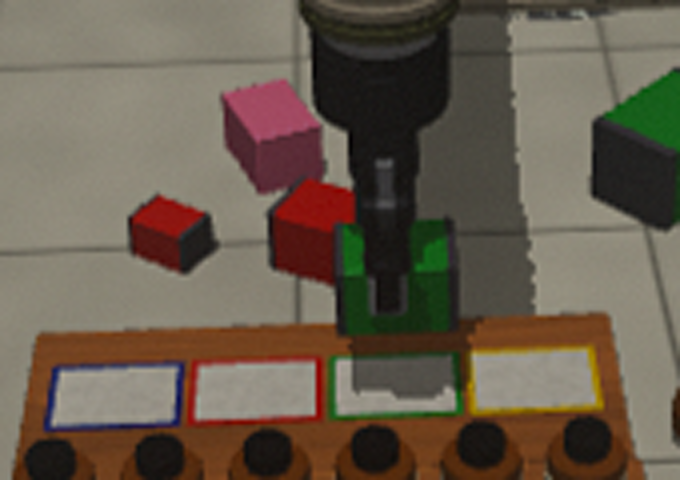

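View pics/t7c.png

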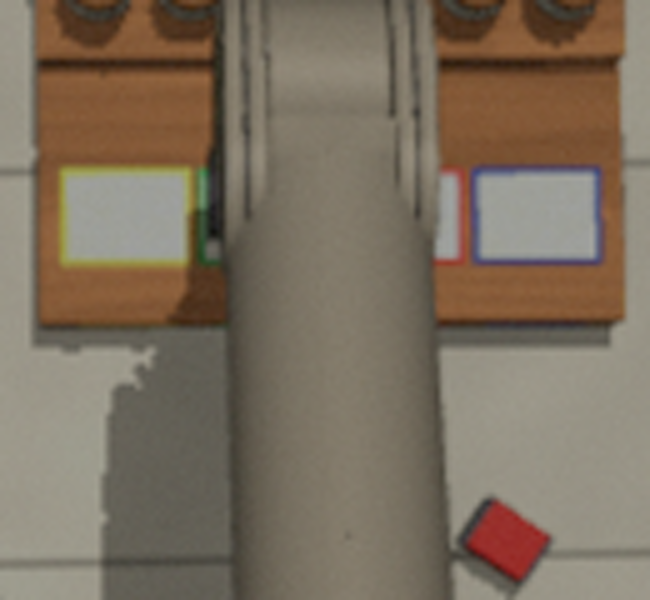

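```bash
python3 -m handwheel '[[[0,-0.0019,0.045,0.0039,0,0.006,0.03],[0,-0.0019,0.056,0.0039,0,0.006,0.03],[0,-0.0019,0.056,0.0039,0,0.006,0.03],[0,-0.0019,0.056,0.0039,0,0.006,0.03]]]';python3 -m handwheel '[[[0,0,0.002,0,0,0,0.03],[0,0,0.002,0,0,0,0.03]]]'
python3 - <<'E'
from plate import *
st();go([.6286,-.156,.06],down(-.8))
s=manip.camera("scene");crop(s,190,190,360,310,4,"pics/s8c.png");cv2.imwrite("pics/s8.png",s)
E
```

```text
clock: 16.92
position: [0.6291, -0.1562, 0.0611]
ee_rot: [0.712, 0.702, 0.001, 0.001]
ft_force: [0.8, -0.1, -1.5]
grip_width: 0.581
clock: 17.18
position: [0.6282, -0.1561, 0.0577]
ee_rot: [0.712, 0.702, 0.0, -0.0]
ft_force: [0.2, 0.1, -1.7]
grip_width: 0.578
t 17.18 p [ 0.6282 -0.1561  0.0577] R [[0.014, 1.0, -0.0], [1.0, -0.014, 0.0], [0.0, -0.0, -1.0]] f [ 0.15  0.11 -1.72] w 0.578 q [0.5, 0.56, -0.44, 1.56, 0.26, 1.08, -0.02]
row [0.0001, 0.0004, -0.0023] [-0.0003, -0.0004, -0.0002] rows>= 1
```

View pics/s8c.png

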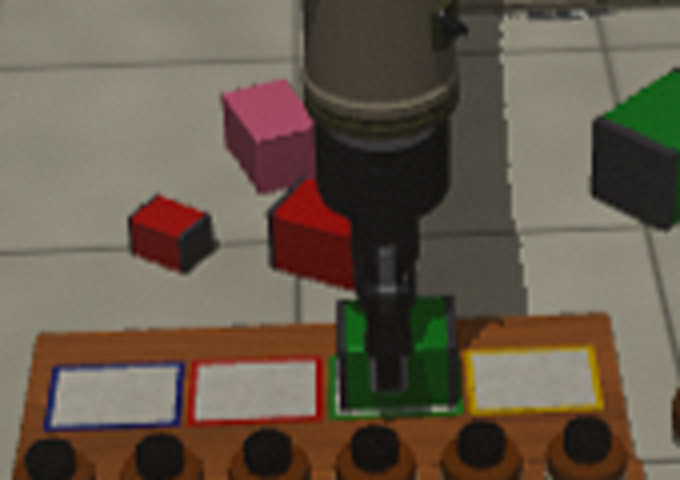

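```bash
for i in 1 2 3; do python3 -m handwheel '[[[0,0,0.001,0,0,0,0.03],[0,0,0.001,0,0,0,0.03]]]' | sed -n '2p;4p'; done
```

```text
position: [0.6282, -0.156, 0.0569]
ft_force: [-2.0, 1.2, 5.8]
position: [0.6282, -0.156, 0.0568]
ft_force: [-6.8, 1.5, 13.6]
position: [0.6285, -0.156, 0.0567]
ft_force: [-10.5, 2.3, 20.1]
```

```bash
python3 -m handwheel '[[[0,0,-0.0025,0,0,0,0.03],[0,0,-0.0025,0,0,0,0.03],[0,0,-0.0025,0,0,0,0.085],[0,0,-0.0025,0,0,0,0.085],[0,0,-0.0025,0,0,0,0.085],[0,0,-0.06,0,0,0,0.085],[0,0,-0.12,0,0,0,0.085],[0,0,-0.16,0,0,0,0.085]]]'
python3 - <<'E'
from plate import *
st();go([.446,-.19,.2],down(-28))
E
```

```text
clock: 18.98
position: [0.6288, -0.1561, 0.2174]
ee_rot: [0.712, 0.702, 0.001, 0.001]
ft_force: [0.4, 0.1, -0.3]
grip_width: 0.996
t 18.98 p [ 0.6288 -0.1561  0.2174] R [[0.014, 1.0, 0.002], [1.0, -0.014, 0.0], [0.0, 0.002, -1.0]] f [ 0.36  0.08 -0.26] w 0.996 q [0.52, 0.43, -0.47, 1.4, 0.19, 1.36, 0.03]
row [-0.0365, -0.1823, 0.0171] [0.0019, -0.0005, 0.4746] rows>= 3
```

```bash
python3 -m handwheel '[[[0.3,-0.19,0,0,0,0,0.085],[0.3,-0.19,0,0,0,0,0.085],[0.3,-0.19,0,0,0,0,0.085],[0.3,-0.19,0,0,0,0,0.085],[0.3,-0.19,0,0,0,0,0.085],[0.3,-0.19,0,0,0,0,0.085],[0.3,-0.19,0,0,0,0,0.085]]]'
python3 - <<'E'
from plate import *
st()
t=manip.camera("top");cv2.imwrite("pics/t9.png",t);crop(t,295,180,425,300,5,"pics/t9c.png")
s=manip.camera("scene");cv2.imwrite("pics/s9.png",s)
for b in blocks(t,'red')+blocks(t,'green'): print(*b)
print([b for b in blocks(t,'green',.088) if b[2]<65])
E
```

```text
clock: 19.85
position: [0.4409, 0.1495, 0.215]
ee_rot: [0.71, 0.704, 0.0, -0.0]
ft_force: [0.7, -0.4, -0.4]
grip_width: 0.997
t 19.85 p [0.4409 0.1495 0.215 ] R [[0.008, 1.0, 0.0], [1.0, -0.008, 0.0], [0.0, 0.0, -1.0]] f [ 0.65 -0.35 -0.39] w 0.997 q [0.29, 0.03, -0.72, 1.85, 0.02, 1.26, -0.44]
[360.4 282.2] [ 0.4467 -0.1896] 57.5 49.6 62.4
[395.9 288. ] [ 0.4272 -0.2963] 37.0 32.6 55.2
[154.3 255.4] [0.5379 0.4298] 37.1 36.3 73.8
[217.3 131.6] [0.9188 0.2414] 207.0 145.9 11.2
[279.6 308.9] [0.3713 0.0543] 84.0 68.9 134.1
[ 17.1 256.4] [0.5418 0.8394] 61.1 58.7 89.1
[347.6 221.5] [ 0.6318 -0.1552] 59.6 51.5 89.1
[(array([ 17.1, 256.4], dtype=float32), array([0.5384, 0.819 ]), np.float64(59.7), np.float64(57.4), np.float64(89.1)), (array([347.6, 221.5], dtype=float32), array([ 0.6263, -0.1527]), np.float64(58.2), np.float64(50.3), np.float64(89.1))]
```

View pics/t9c.png

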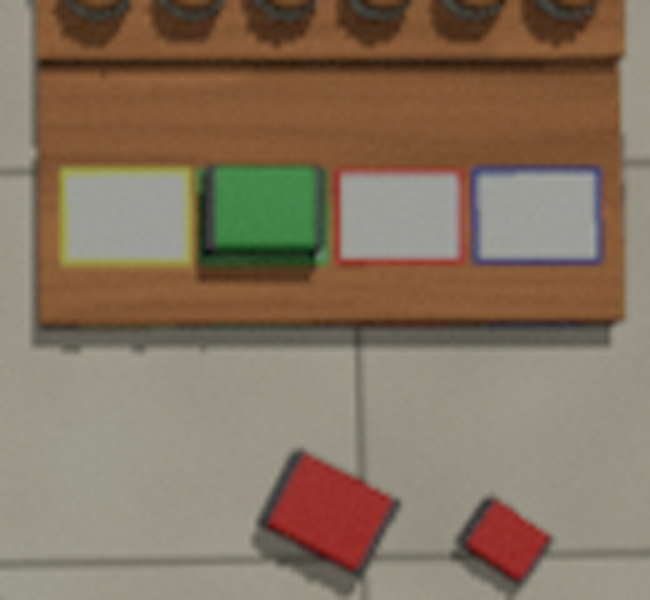

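Run:
```python
from plate import *
go([.4467,-.1896,.10],down(-27.6))
```

```text
row [-0.3358, 0.0088, 0.1146] [-0.0004, -0.0, 0.468] rows>= 6
```

```bash
python3 -m handwheel '[[[-0.3358,0.0088,0,0,0,0.468,0.085],[-0.3358,0.0088,0,0,0,0.468,0.085],[-0.3358,0.0088,0,0,0,0.468,0.085],[-0.3358,0.0088,0,0,0,0.468,0.085],[-0.3358,0.0088,0,0,0,0.468,0.085],[-0.3358,0.0088,0.06,0,0,0.468,0.085],[-0.3358,0.0088,0.1146,0,0,0.468,0.085],[-0.3358,0.0088,0.1146,0,0,0.468,0.085]]]'
python3 - <<'E'
from plate import *
st();go([.4467,-.1896,.014],down(-27.6))
s=manip.camera("scene");crop(s,210,150,330,270,5,"pics/s10c.png")
E
```

```text
clock: 20.95
position: [0.4432, -0.1896, 0.0963]
ee_rot: [0.856, 0.517, -0.003, -0.004]
ft_force: [-0.1, -0.5, 1.3]
grip_width: 0.994
t 20.95 p [ 0.4432 -0.1896  0.0963] R [[0.466, 0.885, -0.008], [0.885, -0.466, 0.004], [-0.0, -0.009, -1.0]] f [-0.09 -0.5   1.26] w 0.994 q [0.64, 0.18, -0.35, 1.96, 0.07, 1.02, -0.23]
row [0.0016, 0.0038, 0.0823] [-0.0092, 0.0003, -0.0026] rows>= 2
```

View pics/s10c.png

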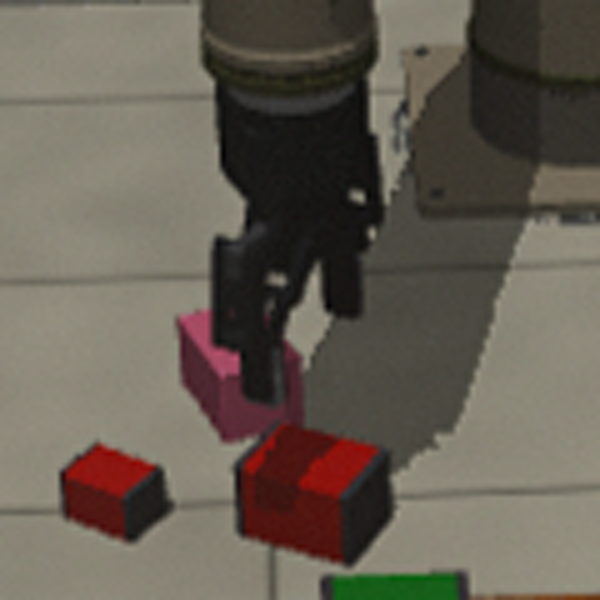

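```bash
python3 -m handwheel '[[[0.001,0.0038,0.04,-0.009,0,-0.0026,0.085],[0.001,0.0038,0.082,-0.009,0,-0.0026,0.085],[0.001,0.0038,0.082,-0.009,0,-0.0026,0.085],[0.001,0.0038,0.082,-0.009,0,-0.0026,0.03],[0.001,0.0038,0.082,-0.009,0,-0.0026,0.03],[0.001,0.0038,0.082,-0.009,0,-0.0026,0.03],[0.001,0.0038,0.082,-0.009,0,-0.0026,0.03],[0.001,0.0038,0.082,-0.009,0,-0.0026,0.03]]]' 40
python3 - <<'E'
from plate import *
st()
E
python3 -m handwheel '[[[0,0,-0.06,0,0,0,0.03],[0,0,-0.12,0,0,0,0.03],[0,0,-0.18,0,0,0,0.03],[0,0,-0.23,0,0,0,0.03],[0,0,-0.23,0,0,0,0.03],[0,0,-0.23,0,0,0,0.03]]]'
python3 - <<'E'
from plate import *
st(); go([.52,.05,.26],RT)
s=manip.camera("scene");crop(s,210,50,330,170,5,"pics/s11c.png")
E
```

```text
clock: 22.0
position: [0.4514, -0.1907, 0.02]
ee_rot: [0.855, 0.519, 0.003, 0.005]
ft_force: [-2.6, 0.5, 12.0]
grip_width: 0.58
t 22.0 p [ 0.4514 -0.1907  0.02  ] R [[0.461, 0.887, 0.01], [0.887, -0.461, -0.005], [-0.0, 0.011, -1.0]] f [-2.65  0.45 11.96] w 0.58 q [0.62, 0.29, -0.34, 2.02, 0.13, 0.84, -0.28]
clock: 22.75
position: [0.448, -0.1891, 0.2474]
ee_rot: [0.855, 0.519, 0.002, 0.003]
ft_force: [-0.6, 0.1, -3.1]
grip_width: 0.575
t 22.75 p [ 0.448  -0.1891  0.2474] R [[0.461, 0.887, 0.007], [0.887, -0.461, -0.004], [-0.0, 0.008, -1.0]] f [-0.57  0.08 -3.05] w 0.575 q [0.66, 0.03, -0.36, 1.78, 0.01, 1.32, -0.18]
row [0.2454, -0.0464, -0.013] [-0.0268, 0.4694, -1.9724] rows>= 11
```

View pics/s11c.png

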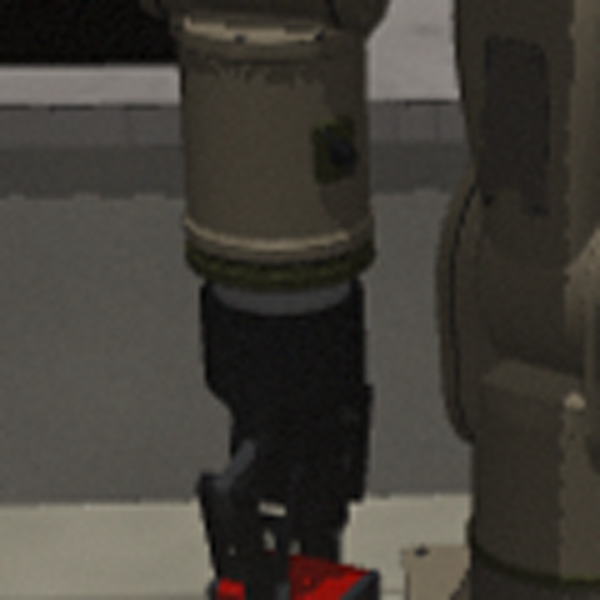

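```bash
python3 -m handwheel '[[[0.2454,-0.0464,-0.013,-0.0268,0.4694,-1.9724,0.03],[0.2454,-0.0464,-0.013,-0.0268,0.4694,-1.9724,0.03],[0.2454,-0.0464,-0.013,-0.0268,0.4694,-1.9724,0.03],[0.2454,-0.0464,-0.013,-0.0268,0.4694,-1.9724,0.03],[0.2454,-0.0464,-0.013,-0.0268,0.4694,-1.9724,0.03],[0.2454,-0.0464,-0.013,-0.0268,0.4694,-1.9724,0.03],[0.2454,-0.0464,-0.013,-0.0268,0.4694,-1.9724,0.03],[0.2454,-0.0464,-0.013,-0.0268,0.4694,-1.9724,0.03]]]'
python3 - <<'E'
from plate import *
st(); go(plate_tcp(.030,.041,.07,.02),RT)
E
```

```text
clock: 23.8
position: [0.5196, 0.0496, 0.2588]
ee_rot: [0.278, 0.948, 0.139, -0.072]
ft_force: [-0.1, 0.2, -3.5]
grip_width: 0.572
t 23.8 p [0.5196 0.0496 0.2588] R [[-0.835, 0.548, -0.059], [0.508, 0.806, 0.304], [0.214, 0.224, -0.951]] f [-0.15  0.15 -3.51] w 0.572 q [0.54, 0.19, -0.59, 1.64, -0.21, 1.39, 1.0]
row [-0.0259, 0.1454, 0.1511] [-0.007, 0.1187, -0.5082] rows>= 4
```

```bash
python3 -m handwheel '[[[-0.026,0.145,0.05,-0.007,0.1187,-0.5082,0.03],[-0.026,0.145,0.05,-0.007,0.1187,-0.5082,0.03],[-0.026,0.145,0.05,-0.007,0.1187,-0.5082,0.03],[-0.026,0.145,0.151,-0.007,0.1187,-0.5082,0.03],[-0.026,0.145,0.151,-0.007,0.1187,-0.5082,0.03],[-0.026,0.145,0.151,-0.007,0.1187,-0.5082,0.03],[-0.026,0.145,0.151,-0.007,0.1187,-0.5082,0.03],[-0.026,0.145,0.151,-0.007,0.1187,-0.5082,0.03]]]'
python3 - <<'E'
from plate import *
st(); go(plate_tcp(.030,.041,.012,.02),RT)
E
```

```text
clock: 24.8
position: [0.6149, 0.1981, 0.1455]
ee_rot: [0.026, 0.981, 0.172, -0.086]
ft_force: [-0.4, 0.4, -2.6]
grip_width: 0.58
t 24.8 p [0.6149 0.1981 0.1455] R [[-0.984, 0.081, -0.16], [0.022, 0.94, 0.341], [0.178, 0.332, -0.926]] f [-0.37  0.35 -2.61] w 0.58 q [0.28, 0.61, -0.68, 1.42, -0.02, 1.28, 1.21]
row [0.0027, 0.0, 0.0621] [-0.0001, 0.0069, -0.0052] rows>= 1
```

```bash
sed -i 's/h+.024-off/h+off/' plate.py
python3 - <<'E'
from plate import *
o=manip.get_obs();print(PM.T@(o['position']-PC)); go(plate_tcp(.030,.041,.012,.02),RT)
E
```

```text
[0.02995405 0.03870774 0.07814348]
row [0.0026, 0.0, 0.0461] [-0.0001, 0.0069, -0.0052] rows>= 1
```

```bash
python3 -m handwheel '[[[0.0026,0,0.03,0,0.007,-0.005,0.03],[0.0026,0,0.046,0,0.007,-0.005,0.03],[0.0026,0,0.046,0,0.007,-0.005,0.03],[0.0026,0,0.046,0,0.007,-0.005,0.03]]]'
python3 - <<'E'
from plate import *
st(); o=manip.get_obs();print(PM.T@(o['position']-PC)); go(plate_tcp(.030,.041,.001,.02),RT)
s=manip.camera("scene");crop(s,410,190,500,280,7,"pics/s12c.png")
t=manip.camera("top");crop(t,180,190,260,280,6,"pics/t12c.png")
E
```

```text
clock: 25.3
position: [0.6046, 0.2142, 0.1026]
ee_rot: [0.023, 0.981, 0.172, -0.09]
ft_force: [-0.3, 0.6, -3.1]
grip_width: 0.578
t 25.3 p [0.6046 0.2142 0.1026] R [[-0.983, 0.076, -0.168], [0.014, 0.94, 0.342], [0.184, 0.333, -0.925]] f [-0.3   0.59 -3.08] w 0.578 q [0.26, 0.64, -0.68, 1.47, -0.0, 1.2, 1.2]
[0.02997624 0.0413188  0.03123566]
row [-0.0003, 0.0, 0.0102] [-0.0001, -0.0015, -0.0001] rows>= 1
```

View pics/s12c.png

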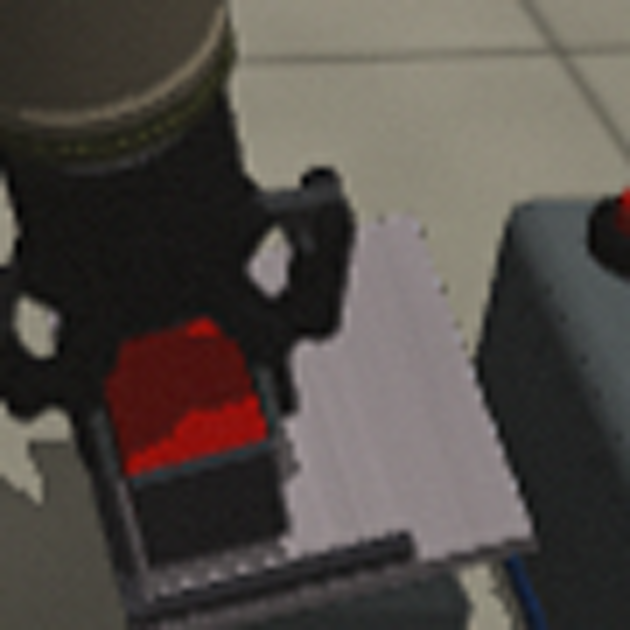

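View pics/t12c.png

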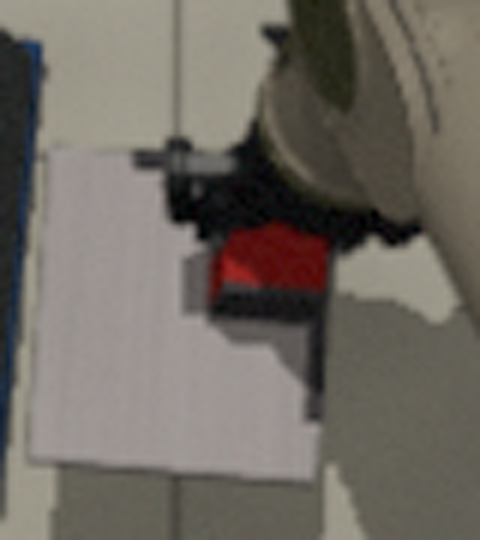

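```bash
python3 -m handwheel '[[[0,0,0.004,0,0,0,0.03],[0,0,0.009,0,0,0,0.03],[0,0,0.009,0,0,0,0.03]]]'; for i in 1 2 3; do python3 -m handwheel '[[[0,0,0.001,0,0,0,0.03],[0,0,0.001,0,0,0,0.03]]]' | sed -n '2p;4p'; done;  python3 - <<'E'
from plate import *
o=manip.get_obs();print(PM.T@(o['position']-PC), PM.T@o['ft_force'])
E
```

```text
clock: 25.78
position: [0.6018, 0.2177, 0.0927]
ee_rot: [0.023, 0.981, 0.172, -0.091]
ft_force: [0.5, 0.1, -2.3]
grip_width: 0.578
position: [0.6021, 0.2179, 0.0923]
ft_force: [-0.2, -0.2, -3.0]
position: [0.6026, 0.218, 0.0921]
ft_force: [1.4, -2.7, 4.8]
position: [0.6031, 0.2182, 0.092]
ft_force: [2.1, -4.7, 10.4]
[0.03006447 0.04087802 0.01985408] [-0.7471641  -0.26041548 11.55098157]
```

Contact at 11 N. I'll back off, release and draw off quickly, as with the green one.

```bash
python3 -m handwheel '[[[0,0,-0.0015,0,0,0,0.03],[0,0,-0.0015,0,0,0,0.085],[0,0,-0.0025,0,0,0,0.085],[0,0,-0.05,0,0,0,0.085],[0,0,-0.09,0,0,0,0.085],[0,0,-0.09,0,0,0,0.085]]]'
python3 - <<'E'
from plate import *
st(); go([.5294,.4037,.18],down(85))
s=manip.camera("scene");crop(s,410,190,500,280,7,"pics/s13c.png")
E
```

```text
clock: 27.28
position: [0.619, 0.1871, 0.1765]
ee_rot: [0.023, 0.981, 0.172, -0.088]
ft_force: [-0.2, 0.4, -1.1]
grip_width: 0.993
t 27.27 p [0.619  0.1871 0.1765] R [[-0.983, 0.076, -0.165], [0.015, 0.94, 0.342], [0.181, 0.334, -0.925]] f [-0.15  0.38 -1.07] w 0.993 q [0.3, 0.59, -0.68, 1.37, -0.02, 1.35, 1.22]
row [0.092, 0.1978, 0.0856] [0.3387, -0.1923, 0.0396] rows>= 4
```

View pics/s13c.png

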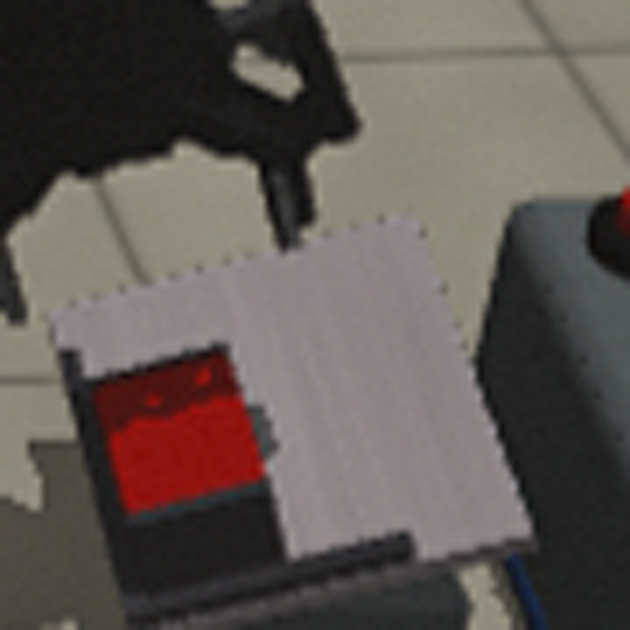

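```bash
python3 -m handwheel '[[[0.01,0.02,-0.055,0,0,0,0.05],[0.092,0.198,0.0856,0.3387,-0.1923,0.0396,0],[0.092,0.198,0.0856,0.3387,-0.1923,0.0396,0],[0.092,0.198,0.0856,0.3387,-0.1923,0.0396,0],[0.092,0.198,0.0856,0.3387,-0.1923,0.0396,0],[0.092,0.198,0.0856,0.3387,-0.1923,0.0396,0],[0.092,0.198,0.0856,0.3387,-0.1923,0.0396,0]]]'
python3 - <<'E'
from plate import *
st();go([.5296,.4038,.148],down(85))
s=manip.camera("scene");cv2.imwrite("pics/s14.png",s)
t=manip.camera("top");cv2.imwrite("pics/t14.png",t)
f=7
a=cv2.imread("pics/s6.png");b=cv2.imread("pics/t6.png")
z=lambda i,x,y:cv2.resize(i[y:y+56,x:x+56],None,fx=5,fy=5,interpolation=cv2.INTER_CUBIC)
cv2.imwrite("pics/cmp.png",np.vstack([np.hstack([z(a,412,228),z(s,412,228)]),np.hstack([z(b,195,205),z(t,195,205)])]))
E
```

```text
clock: 28.2
position: [0.5263, 0.4042, 0.1761]
ee_rot: [0.042, 0.999, -0.001, -0.003]
ft_force: [-0.2, -0.6, -0.4]
grip_width: 0.001
t 28.2 p [0.5263 0.4042 0.1761] R [[-0.996, 0.084, -0.006], [0.084, 0.996, -0.002], [0.006, -0.002, -1.0]] f [-0.16 -0.57 -0.39] w 0.001 q [-0.27, 0.53, -0.65, 1.39, 0.32, 1.33, 0.56]
row [-0.0035, -0.0001, 0.0281] [-0.0024, -0.0063, 0.0031] rows>= 1
```

View pics/cmp.png

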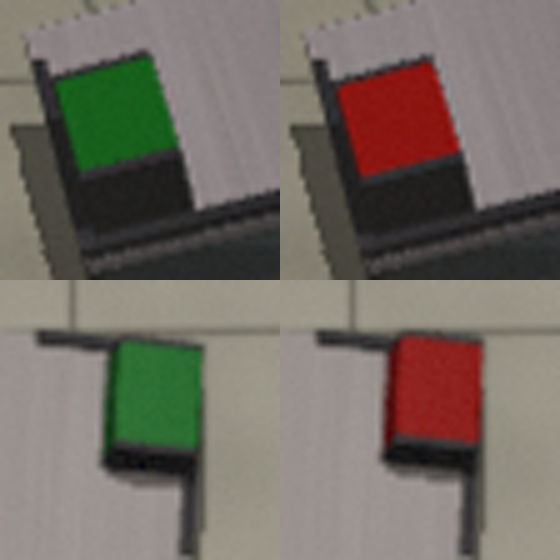

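Run:
```python
from plate import *
a=cv2.imread("pics/s6.png");s=cv2.imread("pics/s14.png")
z=lambda i:cv2.resize(np.clip((i[250:285,420:460].astype(float)*4-40),0,255).astype(np.uint8),None,fx=10,fy=10,interpolation=cv2.INTER_CUBIC)
cv2.imwrite("pics/cmp2.png",np.hstack([z(a),z(s)]))
```

```text
(no output)
```

View pics/cmp2.png

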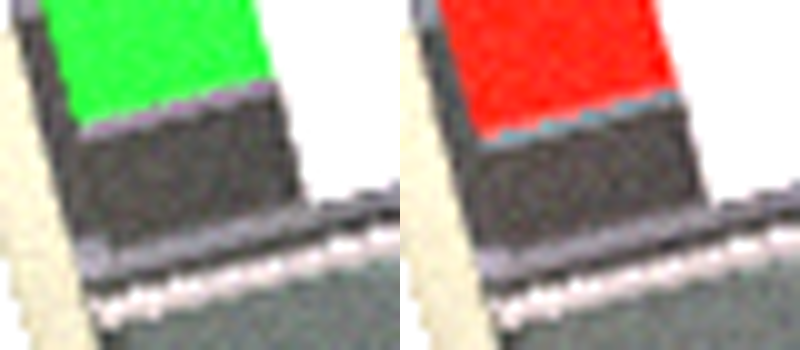

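Run:
```python
from plate import *
f=8
for name,col in(("t6",'green'),("t14",'red'),("s6",'green'),("s14",'red')):
    im=cv2.imread(f"pics/{name}.png"); n="top" if name[0]=='t' else "scene"
    big=cv2.resize(im,None,fx=f,fy=f,interpolation=cv2.INTER_CUBIC); m=cmask(big,col)
    x0,y0,x1,y1=(195,205,250,270) if n=="top" else (412,228,468,284)
    mm=np.zeros_like(m); mm[y0*f:y1*f,x0*f:x1*f]=m[y0*f:y1*f,x0*f:x1*f]
    c=rect(mm)[0]; r=cv2.minAreaRect(c); u=(np.array(r[0])+.5)/f-.5
    a=(cv2.approxPolyDP(c,20,True)[:,0]+.5)/f-.5
    # intersect with plate-parallel plane at 48mm
    def pl(u):
        o,d=ray(n,u); nn=PM[:,2]; k=((PC+.048*nn-o)@nn)/(d@nn); return ((o+d*k[:,None]-PC)@PM*1e3)[:,:2]
    print(name,u.round(2),cv2.contourArea(c)/f/f,pl(u).round(1),"corners",pl(a).round(1).tolist())
```

```text
t6 [225.21 227.99] 353.84375 [[27.8 39.7]] corners [[50.0, 10.1], [53.6, 74.4], [1.7, 66.9], [2.9, 7.9]]
t14 [225.27 226.86] 337.4609375 [[27.8 36.2]] corners [[49.8, 7.8], [53.4, 69.1], [1.9, 62.8], [3.4, 5.2]]
s6 [434.54 250.29] 385.78125 [[27.3 35.6]] corners [[50.5, 65.1], [3.1, 64.2], [3.2, 6.7], [50.0, 6.0]]
s14 [434.84 251.3 ] 375.1796875 [[27.3 32.2]] corners [[49.6, 61.5], [3.3, 59.4], [3.3, 4.3], [49.6, 3.3]]
```

Comparing the two seated blocks in both views, red sits about 3.5 mm farther down toward the end fence than green did. The green one was therefore probably not fully home when I read it. I'll set red aside unread, redo green (released touching the end fence), then read red.

Run:
```python
from plate import *
go(plate_tcp(.025,.035,.08,.012),RT)
```

```text
row [-0.1112, -0.2054, 0.0208] [-0.3399, 0.1893, -0.0409] rows>= 4
```

```bash
python3 -m handwheel '[[[0,0,-0.05,0,0,0,0.04],[-0.111,-0.205,-0.05,-0.34,0.1893,-0.041,0.085],[-0.111,-0.205,-0.05,-0.34,0.1893,-0.041,0.085],[-0.111,-0.205,-0.04,-0.34,0.1893,-0.041,0.085],[-0.111,-0.205,-0.02,-0.34,0.1893,-0.041,0.085],[-0.111,-0.205,0.02,-0.34,0.1893,-0.041,0.085],[-0.111,-0.205,0.02,-0.34,0.1893,-0.041,0.085],[-0.111,-0.205,0.02,-0.34,0.1893,-0.041,0.085]]]'
python3 - <<'E'
from plate import *
st();go(plate_tcp(.0265,.035,.0005,.014),RT)
E
```

```text
clock: 29.3
position: [0.6201, 0.1916, 0.159]
ee_rot: [0.021, 0.981, 0.173, -0.089]
ft_force: [0.0, -0.9, -0.4]
grip_width: 0.993
t 29.3 p [0.6201 0.1916 0.159 ] R [[-0.983, 0.073, -0.166], [0.011, 0.939, 0.343], [0.181, 0.336, -0.924]] f [ 0.04 -0.9  -0.36] w 0.993 q [0.29, 0.61, -0.69, 1.38, -0.01, 1.32, 1.22]
row [-0.0009, -0.0024, 0.0792] [0.0016, 0.0006, 0.0033] rows>= 2
```

```bash
python3 -m handwheel '[[[0,-0.0024,0.05,0.0016,0.0006,0.003,0.085],[0,-0.0024,0.079,0.0016,0.0006,0.003,0.085],[0,-0.0024,0.079,0.0016,0.0006,0.003,0.085],[0,-0.0024,0.079,0.0016,0.0006,0.003,0.085]]]' 40
python3 - <<'E'
from plate import *
o=manip.get_obs();print(PM.T@(o['position']-PC), PM.T@o['ft_force'])
E
python3 -m handwheel '[[[0,0,0,0,0,0,0.03],[0,0,0,0,0,0,0.03],[0,0,0,0,0,0,0.03],[0,0,0,0,0,0,0.03]]]'
python3 - <<'E'
from plate import *
o=manip.get_obs();print(PM.T@(o['position']-PC), PM.T@o['ft_force'])
E
```

```text
clock: 29.8
position: [0.608, 0.2158, 0.0859]
ee_rot: [0.023, 0.981, 0.172, -0.088]
ft_force: [0.8, -0.6, 0.5]
grip_width: 0.994
[0.02619556 0.0349387  0.01576336] [-0.34986644 -0.75289298  0.79334838]
clock: 30.3
position: [0.6075, 0.216, 0.0849]
ee_rot: [0.023, 0.981, 0.172, -0.089]
ft_force: [0.3, 0.9, 7.2]
grip_width: 0.579
[0.02604222 0.03522165 0.01476099] [3.28678701 1.06223601 6.40491617]
```

```bash
python3 -m handwheel '[[[0,0,-0.06,0,0,0,0.03],[0,0,-0.12,0,0,0,0.03],[0,0,-0.18,0,0,0,0.03],[0,0,-0.18,0,0,0,0.03],[0,0,-0.18,0,0,0,0.03]]]'
python3 - <<'E'
from plate import *
st();go([.455,-.19,.24],down(0)); t=manip.camera("top"); print([b for b in blocks(t,'green',.088) if b[2]<65])
E
```

```text
clock: 30.92
position: [0.6363, 0.154, 0.2486]
ee_rot: [0.023, 0.981, 0.171, -0.09]
ft_force: [0.4, 0.6, -4.2]
grip_width: 0.579
t 30.93 p [0.6363 0.154  0.2486] R [[-0.983, 0.077, -0.169], [0.015, 0.94, 0.34], [0.185, 0.332, -0.925]] f [ 0.37  0.56 -4.19] w 0.579 q [0.32, 0.58, -0.68, 1.23, -0.03, 1.51, 1.23]
row [0.1715, -0.3402, -0.0783] [0.1269, -0.4107, 1.5022] rows>= 9
[(array([ 17.2, 256.3], dtype=float32), array([0.5385, 0.819 ]), np.float64(60.3), np.float64(57.3), np.float64(91.8))]
```

```bash
python3 -m handwheel '[[[0.02,-0.03,-0.05,0.1269,-0.4107,1.5022,0.03],[0.1715,-0.34,-0.0783,0.1269,-0.4107,1.5022,0.03],[0.1715,-0.34,-0.0783,0.1269,-0.4107,1.5022,0.03],[0.1715,-0.34,-0.0783,0.1269,-0.4107,1.5022,0.03],[0.1715,-0.34,-0.0783,0.1269,-0.4107,1.5022,0.03],[0.1715,-0.34,-0.0783,0.1269,-0.4107,1.5022,0.03],[0.1715,-0.34,-0.0783,0.1269,-0.4107,1.5022,0.03],[0.1715,-0.34,-0.0783,0.1269,-0.4107,1.5022,0.03]]]'
python3 - <<'E'
from plate import *
st();go([.455,-.19,.0165],down(0)); t=manip.camera("top"); print([b for b in blocks(t,'green',.088) if b[2]<65])
E
```

```text
clock: 31.98
position: [0.4527, -0.1919, 0.2386]
ee_rot: [0.689, 0.724, 0.007, -0.005]
ft_force: [0.8, 0.2, -2.8]
grip_width: 0.58
t 31.98 p [ 0.4527 -0.1919  0.2386] R [[-0.049, 0.999, 0.002], [0.999, 0.049, 0.016], [0.016, 0.003, -1.0]] f [ 0.78  0.19 -2.83] w 0.58 q [0.71, 0.06, -0.4, 1.77, 0.01, 1.32, 0.35]
row [-0.0018, 0.0017, 0.2221] [0.0026, -0.0162, 0.0494] rows>= 4
[(array([ 17.1, 256.5], dtype=float32), array([0.538, 0.819]), np.float64(59.7), np.float64(56.7), np.float64(89.1)), (array([347.6, 221.5], dtype=float32), array([ 0.6263, -0.1527]), np.float64(58.2), np.float64(50.3), np.float64(89.1))]
```

```bash
python3 -m handwheel '[[[-0.001,0.0017,0.06,0.0026,-0.0162,0.0494,0.03],[-0.001,0.0017,0.12,0.0026,-0.0162,0.0494,0.03],[-0.001,0.0017,0.18,0.0026,-0.0162,0.0494,0.03],[-0.001,0.0017,0.216,0.0026,-0.0162,0.0494,0.03],[-0.001,0.0017,0.22,0.0026,-0.0162,0.0494,0.03],[-0.001,0.0017,0.22,0.0026,-0.0162,0.0494,0.03]]]'; for i in 1 2 3; do python3 -m handwheel '[[[0,0,0.001,0,0,0,0.03],[0,0,0.001,0,0,0,0.03]]]' | sed -n '2p;4p'; done
```

```text
clock: 32.78
position: [0.4589, -0.1865, 0.0214]
ee_rot: [0.703, 0.712, 0.002, 0.001]
ft_force: [0.7, 1.1, -2.9]
grip_width: 0.58
position: [0.4592, -0.1871, 0.0209]
ft_force: [-0.3, -0.1, -3.2]
position: [0.4586, -0.1868, 0.019]
ft_force: [0.1, 0.1, -2.8]
position: [0.4585, -0.1868, 0.0177]
ft_force: [0.2, 0.8, -2.5]
```

```bash
for i in 1 2 3; do python3 -m handwheel '[[[0,0,0.001,0,0,0,0.03],[0,0,0.001,0,0,0,0.03]]]' | sed -n '2p;4p'; done
```

```text
position: [0.4585, -0.1867, 0.0167]
ft_force: [0.2, 0.3, -2.8]
position: [0.4585, -0.1868, 0.0157]
ft_force: [-0.1, 1.3, -2.9]
position: [0.4586, -0.1867, 0.0153]
ft_force: [-2.4, 2.1, 6.5]
```

Contact. Release and lift, then re-grip green from the rack.

```bash
python3 -m handwheel '[[[0,0,0,0,0,0,0.085],[0,0,0,0,0,0,0.085],[0,0,0,0,0,0,0.085],[0,0,-0.06,0,0,0,0.085],[0,0,-0.12,0,0,0,0.085],[0,0,-0.18,0,0,0,0.085],[0,0,-0.18,0,0,0,0.085]]]';  python3 - <<'E'
from plate import *
st();go([.628,-.1535,.19],down(-.8)); go([.628,-.1535,.056],down(-.8))
E
```

```text
clock: 35.15
position: [0.4602, -0.1877, 0.1997]
ee_rot: [0.703, 0.711, 0.003, 0.005]
ft_force: [0.9, 0.4, -0.6]
grip_width: 0.989
t 35.15 p [ 0.4602 -0.1877  0.1997] R [[-0.01, 1.0, 0.012], [1.0, 0.011, -0.003], [-0.003, 0.012, -1.0]] f [ 0.9   0.38 -0.63] w 0.989 q [0.7, 0.09, -0.42, 1.83, 0.04, 1.22, 0.28]
row [0.0325, 0.168, 0.0115] [0.0116, 0.0029, 0.0244] rows>= 3
row [0.0329, 0.1664, 0.1455] [0.0116, 0.0029, 0.0244] rows>= 4
```

```bash
python3 -m handwheel '[[[0.0325,0.168,0.01,0.0116,0.003,0.0244,0.085],[0.0325,0.168,0.01,0.0116,0.003,0.0244,0.085],[0.0325,0.168,0.01,0.0116,0.003,0.0244,0.085],[0.0325,0.168,0.04,0.0116,0.003,0.0244,0.085],[0.0325,0.168,0.04,0.0116,0.003,0.0244,0.085],[0.0325,0.168,0.04,0.0116,0.003,0.0244,0.085]]]';  python3 - <<'E'
from plate import *
st(); go([.628,-.1535,.055],down(-.8))
E
```

```text
clock: 35.9
position: [0.6254, -0.153, 0.156]
ee_rot: [0.712, 0.702, -0.001, -0.004]
ft_force: [-0.5, -0.2, 1.1]
grip_width: 0.999
t 35.9 p [ 0.6254 -0.153   0.156 ] R [[0.014, 1.0, -0.008], [1.0, -0.014, 0.004], [0.003, -0.008, -1.0]] f [-0.47 -0.24  1.06] w 0.999 q [0.5, 0.47, -0.45, 1.47, 0.2, 1.26, 0.02]
row [-0.0008, 0.0034, 0.101] [-0.0077, -0.0035, -0.0004] rows>= 2
```

```bash
python3 -m handwheel '[[[-0.001,0.0034,0.05,-0.0077,-0.0035,0,0.085],[-0.001,0.0034,0.1,-0.0077,-0.0035,0,0.085],[-0.001,0.0034,0.1,-0.0077,-0.0035,0,0.085],[-0.001,0.0034,0.1,-0.0077,-0.0035,0,0.085],[-0.001,0.0034,0.1,-0.0077,-0.0035,0,0.03],[-0.001,0.0034,0.1,-0.0077,-0.0035,0,0.03],[-0.001,0.0034,0.1,-0.0077,-0.0035,0,0.03],[-0.001,0.0034,0.1,-0.0077,-0.0035,0,0.03]]]' 40
python3 - <<'E'
from plate import *
st()
E
python3 -m handwheel '[[[0,0,-0.06,0,0,0,0.03],[0,0,-0.12,0,0,0,0.03],[0,0,-0.18,0,0,0,0.03],[0,0,-0.2,0,0,0,0.03],[0,0,-0.2,0,0,0,0.03]]]';  python3 - <<'E'
from plate import *
st(); go(plate_tcp(.030,.039,.14,.015),RT);print(plate_tcp(.030,.039,.14,.015))
E
```

```text
clock: 36.9
position: [0.6292, -0.1535, 0.0573]
ee_rot: [0.712, 0.702, 0.001, 0.001]
ft_force: [-1.7, -0.6, 7.8]
grip_width: 0.577
t 36.9 p [ 0.6292 -0.1535  0.0573] R [[0.014, 1.0, 0.002], [1.0, -0.014, -0.001], [-0.001, 0.002, -1.0]] f [-1.69 -0.65  7.84] w 0.577 q [0.49, 0.56, -0.43, 1.56, 0.25, 1.07, -0.02]
clock: 37.52
position: [0.6289, -0.1533, 0.2574]
ee_rot: [0.712, 0.702, 0.001, 0.001]
ft_force: [-0.6, 0.8, -2.2]
grip_width: 0.579
t 37.52 p [ 0.6289 -0.1533  0.2574] R [[0.014, 1.0, 0.003], [1.0, -0.014, -0.001], [-0.001, 0.003, -1.0]] f [-0.55  0.84 -2.2 ] w 0.579 q [0.5, 0.41, -0.46, 1.34, 0.18, 1.43, 0.04]
row [0.3252, -0.0061, 0.0405] [-0.1255, 0.4144, -1.516] rows>= 9
[0.62749197 0.17190199 0.21665769]
```

```bash
python3 -m handwheel '[[[0.325,-0.006,-0.005,-0.1255,0.4144,-1.516,0.03],[0.325,-0.006,-0.005,-0.1255,0.4144,-1.516,0.03],[0.325,-0.006,-0.005,-0.1255,0.4144,-1.516,0.03],[0.325,-0.006,-0.005,-0.1255,0.4144,-1.516,0.03],[0.325,-0.006,-0.005,-0.1255,0.4144,-1.516,0.03],[0.325,-0.006,-0.005,-0.1255,0.4144,-1.516,0.03],[0.325,-0.006,-0.005,-0.1255,0.4144,-1.516,0.03],[0.325,-0.006,-0.005,-0.1255,0.4144,-1.516,0.03]]]';python3 - <<'E'
from plate import *
st(); go(plate_tcp(.030,.040,.05,.0173),RT)
E
```

```text
clock: 38.52
position: [0.6261, 0.1716, 0.2585]
ee_rot: [0.058, 0.98, 0.166, -0.089]
ft_force: [0.8, 0.4, -0.9]
grip_width: 0.579
t 38.52 p [0.6261 0.1716 0.2585] R [[-0.978, 0.143, -0.155], [0.084, 0.938, 0.336], [0.193, 0.315, -0.929]] f [ 0.77  0.43 -0.93] w 0.579 q [0.4, 0.6, -0.86, 1.25, 0.06, 1.5, 1.07]
row [-0.0073, -0.0123, 0.1264] [-0.0056, 0.0132, -0.0693] rows>= 3
```

```bash
python3 -m handwheel '[[[-0.0073,-0.0123,0.05,-0.0056,0.0132,-0.0693,0.03],[-0.0073,-0.0123,0.1,-0.0056,0.0132,-0.0693,0.03],[-0.0073,-0.0123,0.126,-0.0056,0.0132,-0.0693,0.03],[-0.0073,-0.0123,0.126,-0.0056,0.0132,-0.0693,0.03],[-0.0073,-0.0123,0.126,-0.0056,0.0132,-0.0693,0.03]]]';python3 - <<'E'
from plate import *
st(); go(plate_tcp(.030,.039,.003,.0173),RT)
E
```

```text
clock: 39.15
position: [0.6135, 0.2014, 0.1386]
ee_rot: [0.026, 0.981, 0.172, -0.087]
ft_force: [0.5, 0.0, -1.1]
grip_width: 0.581
t 39.15 p [0.6135 0.2014 0.1386] R [[-0.983, 0.081, -0.162], [0.021, 0.94, 0.342], [0.18, 0.333, -0.926]] f [ 0.51  0.02 -1.11] w 0.581 q [0.38, 0.67, -0.85, 1.42, 0.11, 1.28, 1.13]
row [0.0003, -0.0007, 0.0501] [0.0002, 0.0045, -0.0057] rows>= 1
```

```bash
python3 -m handwheel '[[[0.0003,-0.0007,0.04,0,0.0045,-0.0057,0.03],[0.0003,-0.0007,0.0495,0,0.0045,-0.0057,0.03],[0.0003,-0.0007,0.0495,0,0.0045,-0.0057,0.03],[0.0003,-0.0007,0.0495,0,0.0045,-0.0057,0.03]]]'; python3 -m handwheel '[[[-0.0015,0,0,0,0,0,0.03],[-0.003,0,0,0,0,0,0.03],[-0.003,0,0,0,0,0,0.03]]]';python3 - <<'E'
from plate import *
st(); o=manip.get_obs();print(PM.T@(o['position']-PC), PM.T@o['ft_force'])
E
```

```text
clock: 39.65
position: [0.6058, 0.2177, 0.0937]
ee_rot: [0.023, 0.981, 0.172, -0.088]
ft_force: [0.5, -0.6, -1.7]
grip_width: 0.573
clock: 40.02
position: [0.6078, 0.2179, 0.0917]
ee_rot: [0.023, 0.981, 0.172, -0.089]
ft_force: [0.1, 0.1, -2.2]
grip_width: 0.58
t 40.02 p [0.6078 0.2179 0.0917] R [[-0.983, 0.075, -0.167], [0.014, 0.94, 0.342], [0.183, 0.334, -0.925]] f [ 0.07  0.09 -2.17] w 0.58 q [0.35, 0.72, -0.84, 1.46, 0.13, 1.2, 1.12]
[0.03011773 0.03614926 0.02043905] [-0.63455277 -0.46366343 -2.02828629]
```

```bash
for i in 1 2 3; do python3 -m handwheel '[[[-0.001,0,0,0,0,0,0.03],[-0.001,0,0,0,0,0,0.03]]]' >/dev/null;python3 - <<'E'
from plate import *
o=manip.get_obs();print(PM.T@(o['position']-PC), PM.T@o['ft_force'])
E
done
```

```text
[0.03011788 0.03529969 0.02021473] [-0.42291914 -0.82725055 -1.78830337]
[0.03009392 0.0343023  0.02021265] [-0.79740851 -0.13946516 -0.5066306 ]
[0.03011381 0.03331831 0.02021453] [-0.57003335 -0.52852045 -2.11449828]
```

```bash
for i in 1 2 3; do python3 -m handwheel '[[[-0.001,0,0,0,0,0,0.03],[-0.001,0,0,0,0,0,0.03]]]' >/dev/null;python3 - <<'E'
from plate import *
o=manip.get_obs();print(PM.T@(o['position']-PC), PM.T@o['ft_force'])
E
done
```

```text
[0.03012522 0.03231151 0.02020843] [-0.14690908 -0.74444799 -1.54983895]
[0.03019098 0.03184351 0.01994695] [-0.2000012   2.49216432 -1.25213517]
[0.03033935 0.03172069 0.01960968] [-0.59443441  6.96832468 -0.43008459]
```

```bash
python3 -m handwheel '[[[0.0015,0,0,0,0,0,0.03],[0.0015,0,0.001,0,0,0,0.03],[0.0015,0,0.0025,0,0,0,0.03],[0.0015,0,0.0025,0,0,0,0.03]]]' >/dev/null;python3 - <<'E'
from plate import *
o=manip.get_obs();print(PM.T@(o['position']-PC), PM.T@o['ft_force'])
E
for i in 1 2; do python3 -m handwheel '[[[0,0,0.001,0,0,0,0.03],[0,0,0.001,0,0,0,0.03]]]' >/dev/null;python3 - <<'E'
from plate import *
o=manip.get_obs();print(PM.T@(o['position']-PC), PM.T@o['ft_force'])
E
done
```

```text
[0.03007475 0.03187507 0.01755001] [ 0.03170695  2.49190637 -1.57643391]
[0.03012037 0.03185802 0.01685949] [-0.87839815  2.47377171  1.08709136]
[0.03015133 0.03181368 0.01679755] [-1.83333814  7.54115282  9.34375035]
```

```bash
python3 -m handwheel '[[[0.001,0,-0.001,0,0,0,0.03],[0.001,0,-0.001,0,0,0,0.085],[0.001,0,-0.002,0,0,0,0.085],[0.001,0,-0.05,0,0,0,0.085],[0.001,0,-0.09,0,0,0,0.085],[0.001,0,-0.09,0,0,0,0.085]]]'
python3 - <<'E'
from plate import *
st(); go([.5294,.4037,.18],down(85))
E
```

```text
clock: 43.28
position: [0.6277, 0.188, 0.1731]
ee_rot: [0.023, 0.981, 0.173, -0.087]
ft_force: [0.9, -0.1, -1.1]
grip_width: 0.993
t 43.27 p [0.6277 0.188  0.1731] R [[-0.984, 0.076, -0.162], [0.016, 0.939, 0.343], [0.178, 0.335, -0.925]] f [ 0.93 -0.14 -1.12] w 0.993 q [0.39, 0.67, -0.85, 1.35, 0.1, 1.35, 1.14]
row [0.1014, 0.1975, 0.0834] [0.3395, -0.1892, 0.0391] rows>= 4
```

```bash
python3 -m handwheel '[[[0.01,0.02,-0.055,0,0,0,0.05],[0.1014,0.1975,0.0834,0.3395,-0.1892,0.0391,0],[0.1014,0.1975,0.0834,0.3395,-0.1892,0.0391,0],[0.1014,0.1975,0.0834,0.3395,-0.1892,0.0391,0],[0.1014,0.1975,0.0834,0.3395,-0.1892,0.0391,0],[0.1014,0.1975,0.0834,0.3395,-0.1892,0.0391,0],[0.1014,0.1975,0.0834,0.3395,-0.1892,0.0391,0]]]'
cat > seat.py <<'E'
from plate import *
import sys
f=8
def seat(im,n,col):
    big=cv2.resize(im,None,fx=f,fy=f,interpolation=cv2.INTER_CUBIC); m=cmask(big,col)
    x0,y0,x1,y1=(195,205,250,270) if n=="top" else (412,228,468,284)
    mm=np.zeros_like(m); mm[y0*f:y1*f,x0*f:x1*f]=m[y0*f:y1*f,x0*f:x1*f]
    c=rect(mm)[0]; r=cv2.minAreaRect(c); u=(np.array(r[0])+.5)/f-.5
    a=(cv2.approxPolyDP(c,20,True)[:,0]+.5)/f-.5
    def pl(u):
        o,d=ray(n,u); nn=PM[:,2]; k=((PC+.048*nn-o)@nn)/(d@nn); return ((o+d*k[:,None]-PC)@PM*1e3)[:,:2]
    print(n,col,u.round(2),pl(u).round(1),"corners",pl(a).round(1).tolist())
E
python3 - <<'E'
from seat import *
st();go([.5296,.4038,.148],down(85))
s=manip.camera("scene");cv2.imwrite("pics/s15.png",s)
t=manip.camera("top");cv2.imwrite("pics/t15.png",t)
seat(t,"top","green");seat(s,"scene","green")
z=lambda i,x,y:cv2.resize(i[y:y+56,x:x+56],None,fx=5,fy=5,interpolation=cv2.INTER_CUBIC)
a=cv2.imread("pics/s14.png");b=cv2.imread("pics/t14.png")
cv2.imwrite("pics/cmp3.png",np.vstack([np.hstack([z(a,412,228),z(s,412,228)]),np.hstack([z(b,195,205),z(t,195,205)])]))
E
```

```text
clock: 44.15
position: [0.5264, 0.4041, 0.1764]
ee_rot: [0.042, 0.999, -0.001, -0.003]
ft_force: [0.0, -1.6, 0.4]
grip_width: 0.006
t 44.15 p [0.5264 0.4041 0.1764] R [[-0.996, 0.084, -0.006], [0.084, 0.996, -0.001], [0.006, -0.002, -1.0]] f [ 0.04 -1.56  0.36] w 0.006 q [-0.18, 0.57, -0.79, 1.38, 0.4, 1.36, 0.51]
row [-0.0034, 0.0, 0.0284] [-0.002, -0.0058, 0.0032] rows>= 1
top green [225.12 226.62] [[28.2 35.5]] corners [[48.4, 5.7], [53.4, 70.6], [1.8, 63.9], [2.6, 5.1]]
scene green [434.84 251.33] [[27.3 32.1]] corners [[50.0, 61.8], [3.0, 59.5], [2.9, 3.6], [49.8, 2.8]]
```

View pics/cmp3.png

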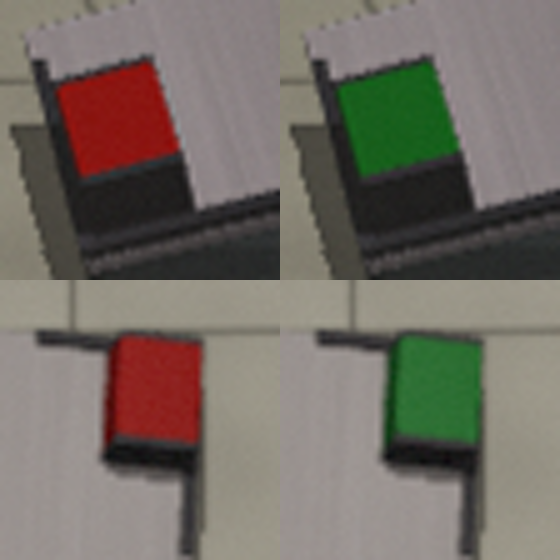

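Green is now home: scene-view centre y is 32.1 mm, against 32.2 for the red block and 35.6 in green's first, short seating. Press the key.

```bash
python3 -m handwheel '[[[-0.003,0,0.015,-0.002,-0.0058,0.003,0],[-0.003,0,0.026,-0.002,-0.0058,0.003,0],[-0.003,0,0.026,-0.002,-0.0058,0.003,0]]]';python3 -m handwheel '[[[0,0,0.004,0,0,0,0],[0,0,0.007,0,0,0,0],[0,0,0.007,0,0,0,0]]]';python3 -m handwheel '[[[0,0,0.002,0,0,0,0],[0,0,0.003,0,0,0,0],[0,0,0.003,0,0,0,0]]]'
```

```text
clock: 44.62
position: [0.5291, 0.403, 0.1496]
ee_rot: [0.044, 0.999, -0.0, -0.001]
ft_force: [0.2, 0.5, 0.8]
grip_width: 0.0
clock: 45.0
position: [0.5296, 0.4042, 0.1447]
ee_rot: [0.044, 0.999, 0.001, 0.001]
ft_force: [0.1, -0.4, 2.2]
grip_width: 0.0
clock: 45.38
position: [0.5296, 0.4042, 0.1416]
ee_rot: [0.044, 0.999, 0.001, 0.001]
ft_force: [0.1, -0.7, 4.7]
grip_width: -0.001
```

```bash
python3 -m handwheel '[[[0,0,0.002,0,0,0,0],[0,0,0.003,0,0,0,0],[0,0,0.003,0,0,0,0],[0,0,0.003,0,0,0,0],[0,0,0.003,0,0,0,0],[0,0,0.003,0,0,0,0],[0,0,0.003,0,0,0,0],[0,0,0.003,0,0,0,0]]]';python3 -m handwheel '[[[0,0,-0.03,0,0,0,0],[0,0,-0.08,0,0,0,0],[0,0,-0.08,0,0,0,0.05]]]'
python3 - <<'E'
from plate import *
st();go(plate_tcp(.026,.032,.08,.014),RT)
E
```

```text
clock: 46.38
position: [0.5297, 0.4043, 0.1409]
ee_rot: [0.044, 0.999, 0.001, 0.001]
ft_force: [-5.5, -6.2, 21.0]
grip_width: -0.004
clock: 46.75
position: [0.5301, 0.4053, 0.2221]
ee_rot: [0.044, 0.999, 0.002, 0.002]
ft_force: [0.0, 0.9, -0.5]
grip_width: 0.202
t 46.75 p [0.5301 0.4053 0.2221] R [[-0.996, 0.088, 0.005], [0.088, 0.996, 0.005], [-0.004, 0.005, -1.0]] f [ 0.03  0.95 -0.5 ] w 0.202 q [-0.18, 0.54, -0.8, 1.32, 0.39, 1.43, 0.52]
row [-0.1121, -0.2077, 0.064] [-0.3333, 0.1988, -0.0393] rows>= 4
```

```bash
python3 -m handwheel '[[[-0.112,-0.2077,0.01,-0.3333,0.1988,-0.0393,0.085],[-0.112,-0.2077,0.01,-0.3333,0.1988,-0.0393,0.085],[-0.112,-0.2077,0.02,-0.3333,0.1988,-0.0393,0.085],[-0.112,-0.2077,0.03,-0.3333,0.1988,-0.0393,0.085],[-0.112,-0.2077,0.064,-0.3333,0.1988,-0.0393,0.085],[-0.112,-0.2077,0.064,-0.3333,0.1988,-0.0393,0.085],[-0.112,-0.2077,0.064,-0.3333,0.1988,-0.0393,0.085],[-0.112,-0.2077,0.064,-0.3333,0.1988,-0.0393,0.085]]]'
python3 - <<'E'
from plate import *
st();go(plate_tcp(.026,.033,.0,.014),RT)
E
```

```text
clock: 47.75
position: [0.6227, 0.189, 0.1558]
ee_rot: [0.022, 0.981, 0.17, -0.09]
ft_force: [-0.4, -0.1, -0.1]
grip_width: 0.997
t 47.75 p [0.6227 0.189  0.1558] R [[-0.983, 0.074, -0.17], [0.013, 0.941, 0.338], [0.185, 0.33, -0.926]] f [-0.39 -0.09 -0.05] w 0.997 q [0.39, 0.68, -0.85, 1.37, 0.11, 1.33, 1.14]
row [-0.0001, 0.0009, 0.0781] [-0.0034, -0.0026, 0.0006] rows>= 2
```

```bash
python3 -m handwheel '[[[0,0.0009,0.05,-0.0034,-0.0026,0,0.085],[0,0.0009,0.078,-0.0034,-0.0026,0,0.085],[0,0.0009,0.078,-0.0034,-0.0026,0,0.085],[0,0.0009,0.078,-0.0034,-0.0026,0,0.085],[0,0.0009,0.078,-0.0034,-0.0026,0,0.03],[0,0.0009,0.078,-0.0034,-0.0026,0,0.03],[0,0.0009,0.078,-0.0034,-0.0026,0,0.03],[0,0.0009,0.078,-0.0034,-0.0026,0,0.03]]]' 40
python3 - <<'E'
from plate import *
o=manip.get_obs();print(PM.T@(o['position']-PC), PM.T@o['ft_force'],o['grip_width'])
E
python3 -m handwheel '[[[0,0,-0.06,0,0,0,0.03],[0,0,-0.12,0,0,0,0.03],[0,0,-0.18,0,0,0,0.03],[0,0,-0.18,0,0,0,0.03],[0,0,-0.18,0,0,0,0.03]]]'
python3 - <<'E'
from plate import *
st();go([.6286,-.155,.26],down(-.8))
E
```

```text
clock: 48.75
position: [0.6106, 0.2159, 0.0846]
ee_rot: [0.024, 0.981, 0.173, -0.088]
ft_force: [1.3, 2.9, 7.7]
grip_width: 0.577
[0.02603316 0.03210038 0.01499661] [5.36756738 0.1983578  6.35233251] 0.5766492654272726
clock: 49.38
position: [0.6394, 0.153, 0.248]
ee_rot: [0.024, 0.981, 0.172, -0.09]
ft_force: [-0.4, -0.0, -2.5]
grip_width: 0.578
t 49.38 p [0.6394 0.153  0.248 ] R [[-0.983, 0.078, -0.169], [0.016, 0.94, 0.341], [0.185, 0.332, -0.925]] f [-0.42 -0.02 -2.5 ] w 0.578 q [0.41, 0.64, -0.86, 1.21, 0.08, 1.52, 1.16]
row [0.008, -0.2864, -0.1143] [0.1251, -0.4123, 1.515] rows>= 9
```

```bash
python3 -m handwheel '[[[0.008,-0.03,-0.05,0.1251,-0.4123,1.515,0.03],[0.008,-0.08,-0.08,0.1251,-0.4123,1.515,0.03],[0.008,-0.286,-0.114,0.1251,-0.4123,1.515,0.03],[0.008,-0.286,-0.114,0.1251,-0.4123,1.515,0.03],[0.008,-0.286,-0.114,0.1251,-0.4123,1.515,0.03],[0.008,-0.286,-0.114,0.1251,-0.4123,1.515,0.03],[0.008,-0.286,-0.114,0.1251,-0.4123,1.515,0.03],[0.008,-0.286,-0.114,0.1251,-0.4123,1.515,0.03]]]'
python3 - <<'E'
from plate import *
st();go([.6286,-.155,.065],down(-.8))
E
```

```text
clock: 50.38
position: [0.6278, -0.1542, 0.2583]
ee_rot: [0.688, 0.725, 0.008, -0.006]
ft_force: [-1.2, 0.4, -0.9]
grip_width: 0.583
t 50.38 p [ 0.6278 -0.1542  0.2583] R [[-0.052, 0.999, 0.003], [0.998, 0.052, 0.02], [0.019, 0.004, -1.0]] f [-1.18  0.44 -0.88] w 0.583 q [0.54, 0.41, -0.5, 1.33, 0.17, 1.44, 0.11]
row [-0.0046, -0.0, 0.1933] [0.0033, -0.0196, 0.0662] rows>= 4
```

```bash
python3 -m handwheel '[[[-0.0046,0,0.06,0.0033,-0.0196,0.0662,0.03],[-0.0046,0,0.12,0.0033,-0.0196,0.0662,0.03],[-0.0046,0,0.18,0.0033,-0.0196,0.0662,0.03],[-0.0046,0,0.193,0.0033,-0.0196,0.0662,0.03],[-0.0046,0,0.193,0.0033,-0.0196,0.0662,0.03],[-0.0046,0,0.193,0.0033,-0.0196,0.0662,0.03]]]'
python3 - <<'E'
from plate import *
st();go([.6286,-.155,.0555],down(-.8))
E
```

```text
clock: 51.12
position: [0.6319, -0.1554, 0.0701]
ee_rot: [0.71, 0.704, 0.002, 0.003]
ft_force: [-0.1, -0.4, -0.7]
grip_width: 0.581
t 51.12 p [ 0.6319 -0.1554  0.0701] R [[0.008, 1.0, 0.007], [1.0, -0.008, -0.0], [-0.0, 0.007, -1.0]] f [-0.15 -0.35 -0.72] w 0.581 q [0.51, 0.55, -0.46, 1.55, 0.26, 1.1, -0.01]
row [0.0003, -0.0034, 0.0146] [0.0071, 0.0001, 0.0058] rows>= 1
```

```bash
python3 -m handwheel '[[[0,0,0,0,0,0,0.03],[0,0,0,0,0,0,0.03]]]'
python3 - <<'E'
from plate import *
go([.6286,-.155,.0575],down(-.8))
E
```

```text
clock: 51.38
position: [0.6309, -0.1554, 0.0686]
ee_rot: [0.71, 0.704, 0.002, 0.002]
ft_force: [-1.2, -0.3, -1.8]
grip_width: 0.582
row [0.0004, -0.0023, 0.0111] [0.005, -0.0001, 0.0057] rows>= 1
```

```bash
python3 -m handwheel '[[[0.0004,-0.0015,0.006,0.004,0,0.0057,0.03],[0.0004,-0.0015,0.0085,0.004,0,0.0057,0.03],[0.0004,-0.0015,0.0085,0.004,0,0.0057,0.03]]]'; for i in 1 2 3 4; do python3 -m handwheel '[[[0,0,0.001,0,0,0,0.03],[0,0,0.001,0,0,0,0.03]]]' | sed -n '2p;4p'; done
```

```text
clock: 51.75
position: [0.6286, -0.1547, 0.0584]
ee_rot: [0.712, 0.702, -0.0, -0.001]
ft_force: [0.5, -0.1, -1.2]
grip_width: 0.581
position: [0.6289, -0.1548, 0.0579]
ft_force: [-0.3, -0.7, -1.2]
position: [0.6288, -0.1548, 0.0569]
ft_force: [-1.3, -0.2, -0.9]
position: [0.6288, -0.1548, 0.0558]
ft_force: [0.2, 0.0, -1.3]
position: [0.6289, -0.1547, 0.0556]
ft_force: [-3.8, 1.0, 5.2]
```

```bash
python3 -m handwheel '[[[0,0,-0.0002,0,0,0,0.03],[0,0,-0.0005,0,0,0,0.085],[0,0,-0.0005,0,0,0,0.085],[0,0,-0.0005,0,0,0,0.085],[0,0,-0.06,0,0,0,0.085],[0,0,-0.12,0,0,0,0.085],[0,0,-0.16,0,0,0,0.085]]]'; python3 -m handwheel '[[[0.3,-0.17,0,0,0,0,0.085],[0.3,-0.17,0,0,0,0,0.085],[0.3,-0.17,0,0,0,0,0.085],[0.3,-0.17,0,0,0,0,0.085],[0.3,-0.17,0,0,0,0,0.085],[0.3,-0.17,0,0,0,0,0.085],[0.3,-0.17,0,0,0,0,0.085]]]'
python3 - <<'E'
from plate import *
st()
t=manip.camera("top");cv2.imwrite("pics/t16.png",t);crop(t,295,180,425,300,5,"pics/t16c.png")
for b in blocks(t,'red'): print(*b)
print([b for b in blocks(t,'green',.088) if b[2]<65])
go([.458,-.1867,.10],down(0.7))
E
```

```text
clock: 53.62
position: [0.6296, -0.1549, 0.2182]
ee_rot: [0.712, 0.702, 0.001, 0.001]
ft_force: [1.3, 0.3, -0.7]
grip_width: 0.998
clock: 54.5
position: [0.462, 0.1499, 0.2156]
ee_rot: [0.71, 0.704, 0.0, -0.0]
ft_force: [0.7, -0.1, 0.2]
grip_width: 0.995
t 54.5 p [0.462  0.1499 0.2156] R [[0.009, 1.0, 0.0], [1.0, -0.009, 0.001], [0.001, 0.0, -1.0]] f [ 0.69 -0.09  0.21] w 0.995 q [0.28, 0.08, -0.71, 1.81, 0.06, 1.27, -0.46]
[360.  278.5] [ 0.4578 -0.1887] 57.0 47.7 90.9
[396.  287.9] [ 0.4275 -0.2964] 36.9 32.7 56.1
[154.4 255.2] [0.5384 0.4296] 37.0 36.0 0.7
[(array([347.9, 221.4], dtype=float32), array([ 0.6267, -0.1535]), np.float64(59.7), np.float64(51.1), np.float64(89.1)), (array([ 17.1, 256.4], dtype=float32), array([0.5384, 0.819 ]), np.float64(59.7), np.float64(57.4), np.float64(89.1))]
row [-0.3348, -0.0009, 0.1153] [0.0001, -0.0002, -0.0241] rows>= 6
```

View pics/t16c.png

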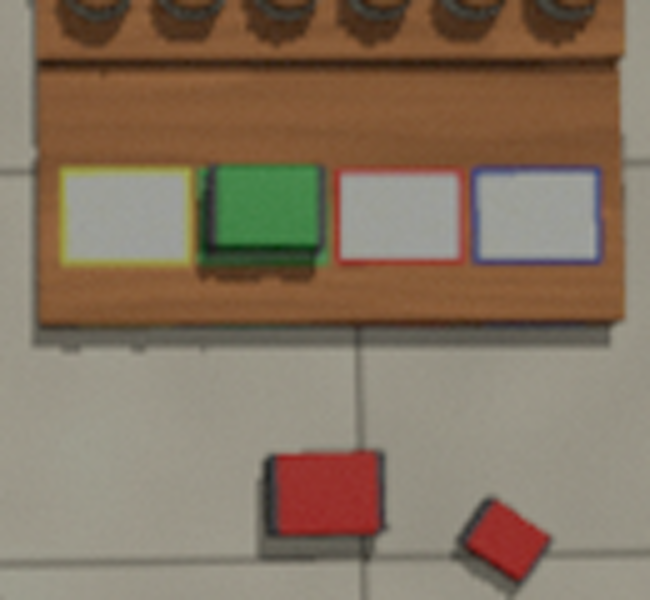

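```bash
python3 -m handwheel '[[[-0.3358,-0.001,0,0,0,-0.024,0.085],[-0.3358,-0.001,0,0,0,-0.024,0.085],[-0.3358,-0.001,0,0,0,-0.024,0.085],[-0.3358,-0.001,0,0,0,-0.024,0.085],[-0.3358,-0.001,0,0,0,-0.024,0.085],[-0.3358,-0.001,0.06,0,0,-0.024,0.085],[-0.3358,-0.001,0.115,0,0,-0.024,0.085],[-0.3358,-0.001,0.115,0,0,-0.024,0.085]]]'; python3 -m handwheel '[[[0,0,0,0,0,0,0.085],[0,0,0,0,0,0,0.085]]]';python3 - <<'E'
from plate import *
st();go([.458,-.1877,.012],down(0.8))
E
```

```text
clock: 55.55
position: [0.4543, -0.1887, 0.0966]
ee_rot: [0.704, 0.71, -0.001, -0.004]
ft_force: [0.1, 0.1, 2.0]
grip_width: 0.994
clock: 55.8
position: [0.459, -0.1888, 0.1025]
ee_rot: [0.703, 0.711, 0.001, 0.001]
ft_force: [0.1, 0.5, -0.6]
grip_width: 0.995
t 55.8 p [ 0.459  -0.1888  0.1025] R [[-0.01, 1.0, 0.003], [1.0, 0.01, -0.001], [-0.001, 0.003, -1.0]] f [ 0.06  0.53 -0.65] w 0.995 q [0.65, 0.19, -0.38, 1.93, 0.08, 1.03, 0.24]
row [0.0012, -0.0012, 0.0905] [0.0029, 0.0011, -0.0036] rows>= 2
```

```bash
python3 -m handwheel '[[[0.001,-0.001,0.05,0.002,0.001,-0.003,0.085],[0.001,-0.001,0.0905,0.002,0.001,-0.003,0.085],[0.001,-0.001,0.0905,0.002,0.001,-0.003,0.085],[0.001,-0.001,0.0905,0.002,0.001,-0.003,0.085],[0.001,-0.001,0.0905,0.002,0.001,-0.003,0.03],[0.001,-0.001,0.0905,0.002,0.001,-0.003,0.03],[0.001,-0.001,0.0905,0.002,0.001,-0.003,0.03],[0.001,-0.001,0.0905,0.002,0.001,-0.003,0.03]]]' 40
python3 - <<'E'
from plate import *
st()
E
python3 -m handwheel '[[[0,0,-0.06,0,0,0,0.03],[0,0,-0.12,0,0,0,0.03],[0,0,-0.18,0,0,0,0.03],[0,0,-0.24,0,0,0,0.03],[0,0,-0.24,0,0,0,0.03],[0,0,-0.24,0,0,0,0.03]]]';python3 - <<'E'
from plate import *
st();go([.52,.05,.26],RT)
E
```

```text
clock: 56.8
position: [0.4574, -0.1876, 0.0109]
ee_rot: [0.702, 0.712, -0.0, -0.0]
ft_force: [-1.3, 0.1, 8.4]
grip_width: 0.579
t 56.8 p [ 0.4574 -0.1876  0.0109] R [[-0.013, 1.0, -0.001], [1.0, 0.013, 0.001], [0.001, -0.001, -1.0]] f [-1.28  0.13  8.4 ] w 0.579 q [0.62, 0.33, -0.37, 2.0, 0.15, 0.84, 0.19]
clock: 57.55
position: [0.4564, -0.1875, 0.2487]
ee_rot: [0.702, 0.712, -0.001, -0.002]
ft_force: [-0.6, 0.2, -4.1]
grip_width: 0.583
t 57.55 p [ 0.4564 -0.1875  0.2487] R [[-0.013, 1.0, -0.004], [1.0, 0.013, 0.002], [0.002, -0.004, -1.0]] f [-0.57  0.21 -4.1 ] w 0.583 q [0.68, 0.06, -0.39, 1.75, 0.02, 1.34, 0.29]
row [0.2366, 0.0667, -0.0111] [-0.1341, 0.4042, -1.4911] rows>= 9
```

```bash
python3 -m handwheel '[[[0.2366,0.0667,-0.011,-0.1341,0.4042,-1.4911,0.03],[0.2366,0.0667,-0.011,-0.1341,0.4042,-1.4911,0.03],[0.2366,0.0667,-0.011,-0.1341,0.4042,-1.4911,0.03],[0.2366,0.0667,-0.011,-0.1341,0.4042,-1.4911,0.03],[0.2366,0.0667,-0.011,-0.1341,0.4042,-1.4911,0.03],[0.2366,0.0667,-0.011,-0.1341,0.4042,-1.4911,0.03],[0.2366,0.0667,-0.011,-0.1341,0.4042,-1.4911,0.03],[0.2366,0.0667,-0.011,-0.1341,0.4042,-1.4911,0.03]]]'
python3 - <<'E'
from plate import *
st(); go(plate_tcp(.030,.040,.05,.011),RT)
E
```

```text
clock: 58.55
position: [0.5196, 0.0496, 0.2587]
ee_rot: [0.045, 0.981, 0.168, -0.088]
ft_force: [-0.7, 0.2, -2.0]
grip_width: 0.579
t 58.55 p [0.5196 0.0496 0.2587] R [[-0.98, 0.118, -0.158], [0.059, 0.939, 0.338], [0.188, 0.322, -0.928]] f [-0.73  0.22 -2.  ] w 0.579 q [0.57, 0.29, -0.64, 1.56, -0.18, 1.49, 1.44]
row [-0.1046, 0.1144, 0.1573] [-0.0037, 0.0096, -0.0438] rows>= 4
```

```bash
python3 -m handwheel '[[[-0.1046,0.1144,0.04,-0.0037,0.0096,-0.0438,0.03],[-0.1046,0.1144,0.04,-0.0037,0.0096,-0.0438,0.03],[-0.1046,0.1144,0.05,-0.0037,0.0096,-0.0438,0.03],[-0.1046,0.1144,0.1,-0.0037,0.0096,-0.0438,0.03],[-0.1046,0.1144,0.157,-0.0037,0.0096,-0.0438,0.03],[-0.1046,0.1144,0.157,-0.0037,0.0096,-0.0438,0.03],[-0.1046,0.1144,0.157,-0.0037,0.0096,-0.0438,0.03],[-0.1046,0.1144,0.157,-0.0037,0.0096,-0.0438,0.03]]]'
python3 - <<'E'
from plate import *
st(); go(plate_tcp(.030,.038,.0035,.011),RT)
E
```

```text
clock: 59.55
position: [0.6143, 0.2027, 0.1337]
ee_rot: [0.026, 0.981, 0.172, -0.086]
ft_force: [-0.2, -0.3, -2.8]
grip_width: 0.576
t 59.55 p [0.6143 0.2027 0.1337] R [[-0.984, 0.08, -0.16], [0.021, 0.94, 0.341], [0.178, 0.332, -0.926]] f [-0.25 -0.29 -2.82] w 0.576 q [0.26, 0.61, -0.65, 1.43, -0.03, 1.25, 1.22]
row [0.0012, -0.0003, 0.051] [-0.0006, 0.0073, -0.005] rows>= 1
```

```bash
python3 -m handwheel '[[[0.001,-0.0003,0.04,-0.0006,0.007,-0.005,0.03],[0.001,-0.0003,0.051,-0.0006,0.007,-0.005,0.03],[0.001,-0.0003,0.051,-0.0006,0.007,-0.005,0.03],[0.001,-0.0003,0.051,-0.0006,0.007,-0.005,0.03]]]'; python3 -m handwheel '[[[-0.002,0,0,0,0,0,0.03],[-0.004,0,0,0,0,0,0.03],[-0.004,0,0,0,0,0,0.03]]]' >/dev/null; for i in 1 2 3; do python3 - <<'E'
from plate import *
o=manip.get_obs();print(PM.T@(o['position']-PC), PM.T@o['ft_force'])
E
python3 -m handwheel '[[[-0.001,0,0,0,0,0,0.03],[-0.001,0,0,0,0,0,0.03]]]' >/dev/null; done
python3 - <<'E'
from plate import *
o=manip.get_obs();print(PM.T@(o['position']-PC), PM.T@o['ft_force'])
E
```

```text
clock: 60.05
position: [0.6049, 0.2202, 0.0865]
ee_rot: [0.023, 0.981, 0.172, -0.089]
ft_force: [0.5, -0.4, -1.5]
grip_width: 0.583
[0.03001921 0.03479599 0.01274428] [-0.78235281 -0.4224994  -2.09733506]
[0.03007861 0.03446559 0.01235066] [-1.38543772  3.28294558 -2.00651021]
[0.03017637 0.03437523 0.01194218] [-1.2350216   6.37465711 -0.90466752]
[0.03028349 0.03430653 0.01154136] [-0.9981021  10.48403336 -1.11555956]
```

```bash
python3 -m handwheel '[[[0.0022,0,0,0,0,0,0.03],[0.0022,0,0.001,0,0,0,0.03],[0.0022,0,0.001,0,0,0,0.03]]]' >/dev/null; for i in 1 2 3; do python3 - <<'E'
from plate import *
o=manip.get_obs();print(PM.T@(o['position']-PC), PM.T@o['ft_force'])
E
python3 -m handwheel '[[[0,0,0.001,0,0,0,0.03],[0,0,0.001,0,0,0,0.03]]]' >/dev/null; done
python3 - <<'E'
from plate import *
o=manip.get_obs();print(PM.T@(o['position']-PC), PM.T@o['ft_force'])
E
```

```text
[0.03002467 0.03445135 0.01144272] [-1.0397425   3.92209348 -1.76152379]
[0.03003368 0.03443129 0.01058065] [-0.22059938  5.15386897 -0.17951382]
[0.03006477 0.03441235 0.01053943] [-1.97169178  9.99860044  8.06425667]
[0.0301301  0.03439809 0.01052064] [-3.02668362 13.29929805 15.23624712]
```

Against both the plate and the end fence. I'll relieve the load, release and draw off.

```bash
python3 -m handwheel '[[[0.002,0,-0.002,0,0,0,0.03],[0.002,0,-0.002,0,0,0,0.085],[0.002,0,-0.003,0,0,0,0.085],[0.002,0,-0.05,0,0,0,0.085],[0.002,0,-0.09,0,0,0,0.085],[0.002,0,-0.09,0,0,0,0.085]]]'
python3 - <<'E'
from plate import *
st(); go([.5294,.4037,.18],down(85))
E
```

```text
clock: 63.05
position: [0.6236, 0.1903, 0.1672]
ee_rot: [0.023, 0.981, 0.172, -0.087]
ft_force: [1.0, 0.4, 0.1]
grip_width: 0.994
t 63.05 p [0.6236 0.1903 0.1672] R [[-0.984, 0.075, -0.163], [0.015, 0.939, 0.342], [0.179, 0.334, -0.925]] f [0.97 0.38 0.08] w 0.994 q [0.27, 0.6, -0.66, 1.37, -0.03, 1.33, 1.23]
row [0.0982, 0.1976, 0.0765] [0.3391, -0.1905, 0.0396] rows>= 4
```

```bash
python3 -m handwheel '[[[0.01,0.02,-0.055,0,0,0,0.05],[0.0982,0.1976,0.0765,0.339,-0.1905,0.0396,0],[0.0982,0.1976,0.0765,0.339,-0.1905,0.0396,0],[0.0982,0.1976,0.0765,0.339,-0.1905,0.0396,0],[0.0982,0.1976,0.0765,0.339,-0.1905,0.0396,0],[0.0982,0.1976,0.0765,0.339,-0.1905,0.0396,0],[0.0982,0.1976,0.0765,0.339,-0.1905,0.0396,0],[0.0982,0.1976,0.0765,0.339,-0.1905,0.0396,0]]]'
python3 - <<'E'
from seat import *
st();go([.5296,.4038,.149],down(85))
s=manip.camera("scene");cv2.imwrite("pics/s17.png",s)
t=manip.camera("top");cv2.imwrite("pics/t17.png",t)
seat(t,"top","red");seat(s,"scene","red")
z=lambda i,x,y:cv2.resize(i[y:y+56,x:x+56],None,fx=5,fy=5,interpolation=cv2.INTER_CUBIC)
cv2.imwrite("pics/cmp4.png",np.hstack([z(s,412,228),z(t,195,205)]))
E
```

```text
clock: 64.05
position: [0.5277, 0.4027, 0.1771]
ee_rot: [0.044, 0.999, -0.001, -0.003]
ft_force: [0.4, -0.6, -0.6]
grip_width: -0.001
t 64.05 p [0.5277 0.4027 0.1771] R [[-0.996, 0.087, -0.005], [0.087, 0.996, -0.001], [0.005, -0.002, -1.0]] f [ 0.35 -0.56 -0.56] w -0.001 q [-0.28, 0.53, -0.62, 1.39, 0.3, 1.33, 0.57]
row [-0.0019, 0.0013, 0.0281] [-0.0015, -0.0053, -0.0001] rows>= 1
top red [225.12 226.62] [[28.2 35.5]] corners [[49.4, 7.4], [53.1, 69.5], [1.5, 62.7], [2.6, 5.9]]
scene red [434.8  251.34] [[27.2 32.1]] corners [[49.6, 61.5], [3.3, 59.4], [3.5, 3.8], [49.6, 3.3]]
```

View pics/cmp4.png

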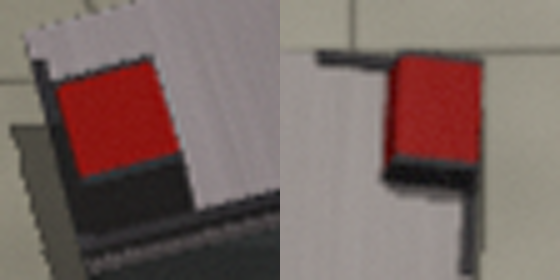

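Red is home: its centres match the seated green one (scene 32.1 mm, top 35.5 mm). Press the key.

```bash
python3 -m handwheel '[[[-0.0019,0.0013,0.015,-0.0015,-0.005,0,0],[-0.0019,0.0013,0.026,-0.0015,-0.005,0,0],[-0.0019,0.0013,0.026,-0.0015,-0.005,0,0]]]';python3 -m handwheel '[[[0,0,0.004,0,0,0,0],[0,0,0.008,0,0,0,0],[0,0,0.008,0,0,0,0]]]';python3 -m handwheel '[[[0,0,0.002,0,0,0,0],[0,0,0.003,0,0,0,0],[0,0,0.003,0,0,0,0]]]'
```

```text
clock: 64.53
position: [0.5278, 0.4047, 0.1495]
ee_rot: [0.042, 0.999, -0.001, -0.001]
ft_force: [-0.2, -0.1, -0.1]
grip_width: 0.001
clock: 64.9
position: [0.5284, 0.4056, 0.1435]
ee_rot: [0.042, 0.999, 0.001, -0.0]
ft_force: [-0.1, -0.9, 3.9]
grip_width: -0.002
clock: 65.28
position: [0.5285, 0.4056, 0.1412]
ee_rot: [0.042, 0.999, 0.001, 0.0]
ft_force: [-2.1, -1.9, 8.2]
grip_width: 0.0
```

```bash
python3 -m handwheel '[[[0,0,0.002,0,0,0,0],[0,0,0.002,0,0,0,0],[0,0,0.002,0,0,0,0],[0,0,0.002,0,0,0,0],[0,0,0.002,0,0,0,0],[0,0,0.002,0,0,0,0],[0,0,0.002,0,0,0,0],[0,0,0.002,0,0,0,0]]]';python3 -m handwheel '[[[0,0,-0.03,0,0,0,0],[0,0,-0.08,0,0,0,0],[0,0,-0.08,0,0,0,0.05]]]'
python3 - <<'E'
from plate import *
st();go(plate_tcp(.026,.033,.08,.014),RT)
E
```

```text
clock: 66.28
position: [0.5285, 0.4058, 0.1409]
ee_rot: [0.042, 0.999, 0.001, 0.001]
ft_force: [-6.2, -6.2, 20.2]
grip_width: 0.0
clock: 66.65
position: [0.5294, 0.4068, 0.2223]
ee_rot: [0.042, 0.999, 0.002, 0.002]
ft_force: [0.2, 0.0, -0.4]
grip_width: 0.199
t 66.65 p [0.5294 0.4068 0.2223] R [[-0.996, 0.085, 0.004], [0.085, 0.996, 0.005], [-0.004, 0.005, -1.0]] f [ 0.19  0.   -0.37] w 0.199 q [-0.29, 0.5, -0.63, 1.33, 0.29, 1.4, 0.58]
row [-0.1114, -0.2095, 0.0639] [-0.3336, 0.1977, -0.0366] rows>= 4
```

```bash
python3 -m handwheel '[[[-0.1114,-0.2095,0.01,-0.3336,0.1977,-0.0366,0.085],[-0.1114,-0.2095,0.01,-0.3336,0.1977,-0.0366,0.085],[-0.1114,-0.2095,0.02,-0.3336,0.1977,-0.0366,0.085],[-0.1114,-0.2095,0.03,-0.3336,0.1977,-0.0366,0.085],[-0.1114,-0.2095,0.064,-0.3336,0.1977,-0.0366,0.085],[-0.1114,-0.2095,0.064,-0.3336,0.1977,-0.0366,0.085],[-0.1114,-0.2095,0.064,-0.3336,0.1977,-0.0366,0.085],[-0.1114,-0.2095,0.064,-0.3336,0.1977,-0.0366,0.085]]]'
python3 - <<'E'
from plate import *
st();go(plate_tcp(.026,.033,.0,.014),RT)
E
```

```text
clock: 67.65
position: [0.6216, 0.1888, 0.1557]
ee_rot: [0.022, 0.981, 0.17, -0.091]
ft_force: [0.3, -0.7, -0.4]
grip_width: 0.995
t 67.65 p [0.6216 0.1888 0.1557] R [[-0.983, 0.075, -0.17], [0.013, 0.941, 0.338], [0.185, 0.33, -0.926]] f [ 0.25 -0.67 -0.4 ] w 0.995 q [0.27, 0.61, -0.66, 1.38, -0.02, 1.32, 1.23]
row [-0.0011, 0.0012, 0.0779] [-0.0038, -0.0031, 0.0003] rows>= 2
```

```bash
python3 -m handwheel '[[[-0.001,0.001,0.05,-0.0038,-0.003,0,0.085],[-0.001,0.001,0.078,-0.0038,-0.003,0,0.085],[-0.001,0.001,0.078,-0.0038,-0.003,0,0.085],[-0.001,0.001,0.078,-0.0038,-0.003,0,0.085],[-0.001,0.001,0.078,-0.0038,-0.003,0,0.03],[-0.001,0.001,0.078,-0.0038,-0.003,0,0.03],[-0.001,0.001,0.078,-0.0038,-0.003,0,0.03],[-0.001,0.001,0.078,-0.0038,-0.003,0,0.03]]]' 40
python3 - <<'E'
from plate import *
o=manip.get_obs();print(PM.T@(o['position']-PC), PM.T@o['ft_force'],o['grip_width'])
E
python3 -m handwheel '[[[0,0,-0.06,0,0,0,0.03],[0,0,-0.12,0,0,0,0.03],[0,0,-0.18,0,0,0,0.03],[0,0,-0.18,0,0,0,0.03],[0,0,-0.18,0,0,0,0.03]]]'
python3 - <<'E'
from plate import *
st();go([.6277,-.2385,.26],down(-.8))
E
```

```text
clock: 68.65
position: [0.6104, 0.216, 0.0844]
ee_rot: [0.024, 0.981, 0.173, -0.088]
ft_force: [0.8, 2.6, 8.1]
grip_width: 0.576
[0.02606152 0.03230021 0.01475369] [5.19045816 0.7088263  6.76795652] 0.575919036852779
clock: 69.28
position: [0.6391, 0.153, 0.2475]
ee_rot: [0.024, 0.981, 0.172, -0.09]
ft_force: [0.5, -0.1, -3.2]
grip_width: 0.578
t 69.28 p [0.6391 0.153  0.2475] R [[-0.982, 0.078, -0.169], [0.016, 0.94, 0.341], [0.186, 0.332, -0.925]] f [ 0.47 -0.14 -3.17] w 0.578 q [0.3, 0.58, -0.66, 1.22, -0.04, 1.51, 1.24]
row [0.0073, -0.3647, -0.1431] [0.1246, -0.4128, 1.5147] rows>= 9
```

```bash
python3 -m handwheel '[[[0.007,-0.03,-0.05,0.1246,-0.4128,1.5147,0.03],[0.007,-0.08,-0.08,0.1246,-0.4128,1.5147,0.03],[0.007,-0.365,-0.143,0.1246,-0.4128,1.5147,0.03],[0.007,-0.365,-0.143,0.1246,-0.4128,1.5147,0.03],[0.007,-0.365,-0.143,0.1246,-0.4128,1.5147,0.03],[0.007,-0.365,-0.143,0.1246,-0.4128,1.5147,0.03],[0.007,-0.365,-0.143,0.1246,-0.4128,1.5147,0.03],[0.007,-0.365,-0.143,0.1246,-0.4128,1.5147,0.03]]]'
python3 - <<'E'
from plate import *
st();go([.6276,-.2387,.075],down(-.8))
E
```

```text
clock: 70.28
position: [0.626, -0.2431, 0.2569]
ee_rot: [0.691, 0.723, 0.007, -0.006]
ft_force: [-0.3, 0.8, -2.8]
grip_width: 0.572
t 70.28 p [ 0.626  -0.2431  0.2569] R [[-0.046, 0.999, 0.001], [0.999, 0.046, 0.018], [0.018, 0.002, -1.0]] f [-0.35  0.84 -2.83] w 0.572 q [0.48, 0.44, -0.25, 1.27, 0.09, 1.45, 0.29]
row [0.001, 0.0015, 0.182] [0.0013, -0.0184, 0.0601] rows>= 3
```

```bash
python3 -m handwheel '[[[0,0.001,0.05,0.0013,-0.0184,0.06,0.03],[0,0.001,0.1,0.0013,-0.0184,0.06,0.03],[0,0.001,0.15,0.0013,-0.0184,0.06,0.03],[0,0.001,0.175,0.0013,-0.0184,0.06,0.03],[0,0.001,0.175,0.0013,-0.0184,0.06,0.03],[0,0.001,0.175,0.0013,-0.0184,0.06,0.03],[0,0.001,0.175,0.0013,-0.0184,0.06,0.03]]]'
python3 - <<'E'
from plate import *
st();go([.6276,-.2387,.0585],down(-.8))
E
```

```text
clock: 71.15
position: [0.6312, -0.2353, 0.0871]
ee_rot: [0.708, 0.706, 0.003, 0.002]
ft_force: [0.9, 0.3, -3.1]
grip_width: 0.579
t 71.15 p [ 0.6312 -0.2353  0.0871] R [[0.002, 1.0, 0.008], [1.0, -0.002, 0.001], [0.001, 0.008, -1.0]] f [ 0.9   0.26 -3.12] w 0.579 q [0.46, 0.55, -0.23, 1.48, 0.13, 1.13, 0.2]
row [-0.0035, -0.0038, 0.0286] [0.0079, -0.0012, 0.0119] rows>= 1
```

```bash
python3 -m handwheel '[[[-0.0035,-0.003,0.015,0.006,-0.001,0.012,0.03],[-0.0035,-0.003,0.022,0.006,-0.001,0.012,0.03],[-0.0035,-0.003,0.022,0.006,-0.001,0.012,0.03],[-0.0035,-0.003,0.022,0.006,-0.001,0.012,0.03]]]'
python3 - <<'E'
from plate import *
st();go([.6276,-.2387,.0575],down(-.8))
E
```

```text
clock: 71.65
position: [0.6277, -0.2385, 0.0637]
ee_rot: [0.712, 0.702, 0.0, -0.0]
ft_force: [-0.2, 0.1, -2.4]
grip_width: 0.583
t 71.65 p [ 0.6277 -0.2385  0.0637] R [[0.014, 1.0, -0.0], [1.0, -0.014, 0.001], [0.001, -0.0, -1.0]] f [-0.21  0.11 -2.39] w 0.583 q [0.46, 0.57, -0.23, 1.49, 0.14, 1.09, 0.19]
row [-0.0002, -0.0001, 0.0062] [-0.0, -0.0009, -0.0] rows>= 1
```

```bash
python3 -m handwheel '[[[0,0,0.003,0,0,0,0.03],[0,0,0.006,0,0,0,0.03],[0,0,0.006,0,0,0,0.03]]]'; for i in 1 2 3; do python3 -m handwheel '[[[0,0,0.001,0,0,0,0.03],[0,0,0.001,0,0,0,0.03]]]' | sed -n '2p;4p'; done
```

```text
clock: 72.03
position: [0.6274, -0.2385, 0.0572]
ee_rot: [0.712, 0.702, 0.0, -0.001]
ft_force: [0.3, -0.4, -3.4]
grip_width: 0.574
position: [0.6276, -0.2385, 0.0565]
ft_force: [-1.1, 0.3, -2.2]
position: [0.6276, -0.2386, 0.0555]
ft_force: [0.2, 0.2, -2.5]
position: [0.6276, -0.2385, 0.0553]
ft_force: [-3.9, 2.4, 5.2]
```

```bash
python3 -m handwheel '[[[0,0,-0.0005,0,0,0,0.03],[0,0,-0.0005,0,0,0,0.085],[0,0,-0.0005,0,0,0,0.085],[0,0,-0.0005,0,0,0,0.085],[0,0,-0.06,0,0,0,0.085],[0,0,-0.12,0,0,0,0.085],[0,0,-0.16,0,0,0,0.085]]]'; python3 -m handwheel '[[[0.35,-0.17,0,0,0,0,0.085],[0.35,-0.17,0,0,0,0,0.085],[0.35,-0.17,0,0,0,0,0.085],[0.35,-0.17,0,0,0,0,0.085],[0.35,-0.17,0,0,0,0,0.085],[0.35,-0.17,0,0,0,0,0.085],[0.35,-0.17,0,0,0,0,0.085],[0.35,-0.17,0,0,0,0,0.085]]]'
python3 - <<'E'
from plate import *
st()
t=manip.camera("top");cv2.imwrite("pics/t20.png",t);crop(t,295,190,425,260,6,"pics/t20c.png")
s=manip.camera("scene");cv2.imwrite("pics/s20.png",s)
for c in('red','green'):
    for b in blocks(t,c,.088): 
        if 50<b[2]<65: print(c,*b)
E
```

```text
clock: 73.65
position: [0.6283, -0.2389, 0.218]
ee_rot: [0.712, 0.702, 0.001, 0.001]
ft_force: [0.6, -0.4, 0.6]
grip_width: 0.997
clock: 74.65
position: [0.4626, 0.1139, 0.2151]
ee_rot: [0.712, 0.703, 0.0, -0.0]
ft_force: [0.5, -0.8, -0.4]
grip_width: 0.995
t 74.65 p [0.4626 0.1139 0.2151] R [[0.013, 1.0, 0.001], [1.0, -0.013, 0.001], [0.001, 0.001, -1.0]] f [ 0.51 -0.79 -0.44] w 0.995 q [0.15, 0.04, -0.49, 1.84, 0.02, 1.26, -0.36]
red [376.2 221. ] [ 0.6265 -0.2381] 56.1 51.9 89.1
green [347.9 221.4] [ 0.6267 -0.1535] 59.7 51.1 89.1
green [ 17.1 256.4] [0.5384 0.819 ] 59.7 57.4 89.1
```

View pics/t20c.png

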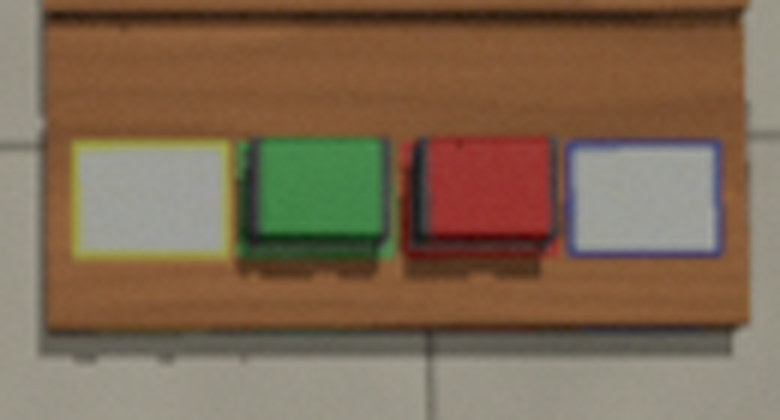

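View pics/s20.png

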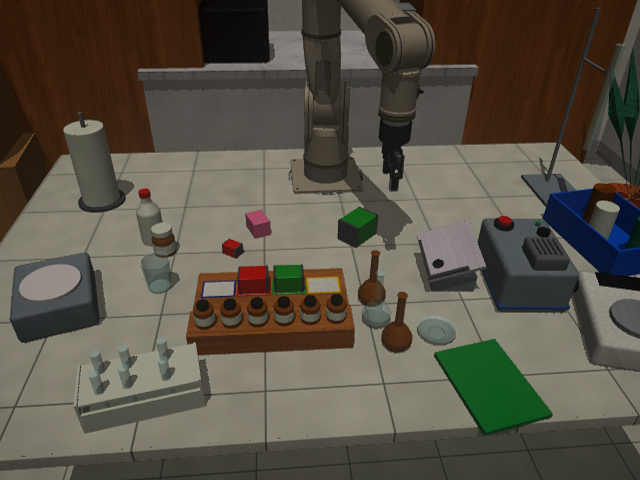

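Both blocks stand in their frames, in line to 0.2 mm and square. The flasks and the rest look unmoved, and the gripper is clear. Handing in.

```bash
python3 -c "
from workcell import manip
print(manip.hand_in())"
```

```text
the job is handed in; nothing more can be done
None
```

The job is handed in at about 75 s. Green and red were each read fully home and now stand on their own places. Yellow and blue were not on the bench.

- **First green reading:** I pressed the key once with green about 3.5 mm short of the end fence. I only noticed when red, laid on the plate next, sat farther down. I took red off unread, laid it on the bench, then seated and read green again before red. The key was therefore pressed twice with green on the plate, the first time not fully home.
- **Seating at the counted readings:** both blocks were lowered touching the end fence and released. Their seated centres agreed within 0.1 mm in both camera views.
- **Key:** each press bottomed out at about 20 N and was held for about 0.9 s.
- **Rack:** in the last pictures both blocks were square to the row and in line within 0.2 mm. Their spacing was 84.6 mm, and they were within about 2 mm of their place centres.
- **Everything else:** the bystanders and the decoy blocks looked unmoved, judged by eye, and the gripper was clear.
- **Disagreement:** positions from the scene camera differed from the top camera's by 3 to 8 mm. I worked from the top view and from contact forces.

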